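Lean a plate on the tilting rest and cam-lock its leg at the index, still holding

TASK

Take the taller of the two plates out of the slotted wooden block and lean it on the tilting rest, ready for marking out at a set angle: its short edge on the base against the toe strip, centred, its back on the crossbar of the sliding leg, and let go of it. Then, with the cam lever still open, push the leg inward by its finger ear until its pointer stands at the index clip, and while you hold it there against the plate's weight squeeze the cam lever shut against the grip bar. Finish still gripping the leg with the lever shut and the pointer at the clip (the program ends holding it), and do not shift the index clip or disturb the other things on the bench.

Things in the scene. Friction and masses are not known exactly. Their poses are not given: they have to be found in the camera images.
- plate: The taller plate: bare aluminium, 110 wide (its x) x 10 thick (its y) x 150 tall (its z), about 0.44 kg. It starts upright in one of the two slots of the wooden block (either one), 30 of it below the block's top. Origin: centre of its lower short edge; z points up along its height.
- short_plate: The other plate, same thickness, 95 x 10 x 70 tall, upright in the other slot (slots 69 apart). Leave it there. Origin: centre of its lower edge.
- plate_block: Fixed hardwood block 120 (x) x 150 (y) x 41 high, its two slots along x, 13 wide, floor 12 above the bench, at y = -34.5 and +34.5. Origin: centre of its underside.
- rest: The tilting rest: a fixed steel stand, base plate 250 x 130 x 8, axes as toe, which lies at x = -100. A rail, 16 wide, its top 22 above the bench, runs along x in the middle, from 71 to 213 past the toe. Origin: on the bench under the rail. The hand press behind has a bar that reaches out over the bench; its knob hangs at about world (0.55, -0.17, 0.37) m: steer hand and wrist round it.
- toe (a point): On the tilting rest: middle of the foot of the toe strip's inner face, on the base's top, 8 above the bench. x = outward along the rail, the way the plate leans and the leg gives way; y across the rest (the lever is on the +y side); z up. The toe strip, 14 tall, 114 long, 10 thick, is on the -x side of this point.
- leg: The sliding leg: saddle on the rail, crossbar toward the toe, grip bar and finger ear at the outer end. Axes as toe. Origin = the rest's when fully out. It slides along x with little friction, 44 of travel to -x from its outer stop; at the start it is 0 to 6 from that stop. The leaning plate's weight (0.5 to 2 N) pushes it out to the stop until the cam is shut.
- crossbar (a point): Centre of the leg's crossbar, a round bar 12 in diameter, 90 long along y, 83 above the bench. Leg fully out, it is 74 from the toe strip's inner face, and a plate leaned on it stands about 38 degrees off vertical (17 to 30 degrees with the leg at the index).
- leg_grip (a point): Middle of the width and height of the grip bar, 12 past the ear's outer face. The bar lies along x, 12 wide (y -6 to +6 of this point), 32 high (30 to 62 above the bench), and runs 46 farther out. Rail and base lie below it: keep fingertips 25 above the bench.
- ear (a point): Centre of the outer (+x) face of the finger ear, a cross plate on the grip bar's -y side only: it reaches 62 out from the bar's middle, is 10 thick, 32 high (30 to 62 above the bench). A finger set against this face pushes the leg inward (-x).
- leg_pointer (a point): Tip of the small pointer on the leg's saddle, +y side, over the scale.
- index_tip (a point): Tip of the small steel index clip on the scale, 14 wide, axes as toe. The leg is at the mark when the pointer's tip is level with this one along x (they then face each other tip to tip). It slides stiffly along the scale; do not touch it.
- cam_lever (a joint): Cam lever, rad: 0 = shut, along the grip bar; 0.42 to 0.55 = open at the start, swung to +y. Upright pivot 27 to -x, 21.5 to +y of leg_grip. It stays where left. Its last 0.3 rad turn an eccentric against the rail: needs 5 to 15 N at the fingers, drags the leg outward with some N, then locks it against the plate. Shut, bar and lever are 22 across (y -6 to +16 of leg_grip).
- lever_tip (a point): On the lever's outer face near its end, 60 from the pivot, 44 above the bench. Lever blade 9 thick, 24 high (32 to 56 above the bench).
- soapstone: Flat marker holder, 138 x 13 x 9, lying on top of the wooden block between the slots. Origin: centre of its underside.
- magnet_square: Welding magnet standing on edge, 20 x 90 x 55, near the block. Origin: centre of its underside.
- try_square: Steel try square lying flat, 100 x 159 x 14. Origin: centre of its underside.
- angle_offcut: Piece of angle iron, 130 x 40 x 40. Origin: centre of its underside.
- tape_measure: Tape measure standing, 35 x 98 x 64. Origin: centre of its underside.
- club_hammer: Club hammer lying flat, 290 x 121 x 38. Origin: centre of its underside.
- flat_offcut_2: Flat bar offcut, 120 x 30 x 8, behind the rest. Origin: centre of its underside.

How it is judged:
By the outcome, as a careful person would: the job done as asked, in the order asked, and still so for the second after the job is handed in, while the arm keeps its last pose, push and grip.
It also fails if it takes over 56 s, if anything falls off the work surface, if the arm or the gripper's body presses on something with over 40 N, if the wrist force passes 120 N, or if a joint passes its speed limit or range.

ROBOT

A 6-joint arm with a two-finger parallel gripper is mounted at the origin on a cart in front of the work surface, level with it; the furniture and walls round the work are solid. World frame = base frame: x ahead of the robot, y to its left, z up, the work surface at z = 0. Lengths are in m, angles in degrees, forces in N, time in s.
With the tool pointing down it reaches from about 0.25 to 0.725 m from the base axis. Payload 4 kg.
Tool frame: the origin (TCP) lies between the finger pads; the fingertips stand 22 mm ahead of it and the grasp point (between the pads) lies 3 mm ahead of it (finger_overhang is the distance from the TCP to the fingertips, in m); z points along the fingers, y is the line along which they close (so a half turn about z gives the same grasp; the last joint's range is limited). The gripper opens to 85 mm and grips with 20 to 120 N. Pads are 22 mm wide; open, the fingers measure 114 mm over their backs; the gripper's body (76 mm by 85 mm) begins 54 mm behind the grasp point. The pads swing forward as they close: fully open they stand 13 mm farther back than shut.
Start: joints at [-70.875, 13.785, 0.286, 76.501, 0, 90], TCP at [0.164, -0.472, 0.223] pointing down, gripper open.
Joint ranges: [-155.79, 155.79], [-60.16, 107.12], [-62.33, 73.08], [-114, 123.19], [-81.49, 82.49], [-180, 180]. Speed limits (degrees/s): [159.86, 159.86, 180, 180, 180, 180].

INTERFACE

Orientations are given as [roll, pitch, yaw] about the fixed x, y, z axes, in that order (R = Rz(yaw) Ry(pitch) Rx(roll)).
In Python, from cell import get_state, snapshot, camera_info, hand_in, finger_overhang gives the robot as it stands.
- The arm moves only by the tool send_rows, never from a script. Its argument "targets" is text: rows parted by semicolons, each of 7 numbers parted by spaces: the turn, a rotation vector about the world's x, y, z in rad, then the shift along the world's x, y, z in m, then the closure, from 0 (fully open) to 1 (shut). A call has 1 to 10 rows; each row shifts and turns the commanded pose from where the row before left it; what a row does not reach is not made up. A row lasts 1/8 s, in which the tool goes at most 62.5 mm and 10.7 degrees, less where a joint would pass 70% of its speed; a pose out of reach is approached as far as the arm can. A call with a gripper value outside its range is refused whole. The fingers move at their own pace and stop on an object; "grip_force" is the grip in N (left out, the last holds). Time passes only in rows, so rows that do not move let the fingers close. It gives the time, the measured TCP pose, the force, the opening and the grip force at its end, in the units of the state.
- get_state(): the state, without advancing time (a new reading comes with each control period).
- snapshot(name): name is "scene" or "side" or "wrist"; returns (picture, depth): 400x640x3 uint8, red, green, blue; 400x640 float32, m along the optical axis (not along the pixel's ray), 0 where there is no reading.
- camera_info(name): a dict with "camera_matrix" (3x3 intrinsics, pixels), "extrinsics" (4x4, takes a point from world to camera coordinates). Camera axes: x right, y down, z forward; pixel columns grow to the right and rows downward; lengths in m; the calibration is good to about 2 mm. The wrist camera is an equidistant fisheye: a pixel r from the principal point sees the ray r / f radians off the axis. A picture is of the moment at which its call begins: read the wrist's pose just before it. camera_info takes no time and is no camera call; for the wrist camera it gives the pose at the moment of the call.
- hand_in(): hands the job in; it is judged then, once.
The state is a dict: "time_s": time; "joint_pos": joint angles; "dq": joint speeds; "joint_efforts": joint torques, N m; "position": TCP position; "tcp_rot": TCP orientation; "force": force on the tool from outside, world axes, zero at the start; "torque": the same for the moment, N m; "width": finger opening in m; "grip_force": force on a finger pad.
Only numpy, scipy, OpenCV 4.12 (cv2) and the standard library are available. Lean on these libraries where they do the work, as an engineer would, in place of code of your own. Each camera call takes 0.05 s, during which the arm holds its last target. There are 200 camera calls.

## Working session

There is one attempt and no reset: what is moved stays moved. The work goes in short steps, Python scripts to look and compute and a tool call to move; the robot and the scene stay as the last step left them, time stands still between calls to the robot, and variables do not carry over. Pictures are saved under pics/ and viewed, at most 10 in all, crops included, and the job is handed in when it is done.

Besides the shell and the picture viewer there is one more tool, called after "Call:" as name(argument=value, ...), one argument or row to a line, values as JSON. send_rows: Moves the arm, as the interface text tells. Its arguments: {"type":"object","properties":{"targets":{"type":"string"},"grip_force":{"type":"number"}},"required":["targets"]}

```bash
ls; mkdir -p pics; cat > h.py <<'E'
import numpy as np, cv2
from cell import *
def cloud(name):
    p,d=snapshot(name); ci=camera_info(name); K=np.array(ci["camera_matrix"]); T=np.array(ci["extrinsics"])
    v,u=np.mgrid[0:400,0:640]
    if name=="wrist":
        x=(u-K[0,2])/K[0,0]; y=(v-K[1,2])/K[1,1]; r=np.hypot(x,y)+1e-9
        s=np.tan(np.minimum(r,1.5))/r; c=np.stack([x*s*d,y*s*d,d],-1)
    else: c=np.stack([(u-K[0,2])/K[0,0]*d,(v-K[1,2])/K[1,1]*d,d],-1)
    w=(c-T[:3,3])@T[:3,:3]; w[d<=0]=np.nan
    return p,d,w
E
python3 - <<'E'
from h import *
print(get_state()); print(finger_overhang)
for n in("scene","side"):
    p,d,w=cloud(n); cv2.imwrite(f"pics/{n}.png",p[:,:,::-1]); np.savez(f"{n}.npz",p=p,w=w)
    ci=camera_info(n);T=np.array(ci["extrinsics"]);print(n,ci["camera_matrix"],-T[:3,:3].T@T[:3,3],T[2,:3])
E
```

```text
pics
{'time_s': 0.0, 'joint_pos': array([-7.08746121e+01,  1.38340653e+01,  2.14290825e-01,  7.65002269e+01,
        2.13044130e-05,  8.99997582e+01]), 'dq': array([ 0.11917614,  0.01193636, -0.04195682,  0.03120614,  0.04454849,
        0.04463538]), 'joint_efforts': array([-1.49772509e-04, -3.72317255e+01,  2.52408671e+01,  1.68068981e-02,
        2.10530823e-05, -1.37491921e-05]), 'position': array([ 0.16361017, -0.47180142,  0.22170053]), 'tcp_rot': array([-1.79879999e+02, -2.18108880e-05,  1.91256297e+01]), 'force': array([ 0.29540244, -0.22353217,  0.19405019]), 'torque': array([ 0.07379261, -0.02605393,  0.05591094]), 'grip_force': 0.0, 'width': 0.08593053789152232}
0.022
scene [[482.54651324   0.         323.96460115]
 [  0.         482.54651324 206.76991637]
 [  0.           0.           1.        ]] [-0.13497247  0.80786797  1.13422333] [ 0.41268506 -0.60040313 -0.68498695]
side [[386.05646909   0.         315.74100869]
 [  0.         386.05646909 194.94100754]
 [  0.           0.           1.        ]] [-0.2381501  -1.24044874  0.75858708] [ 0.50879368  0.72943195 -0.45722863]
```

View pics/scene.png

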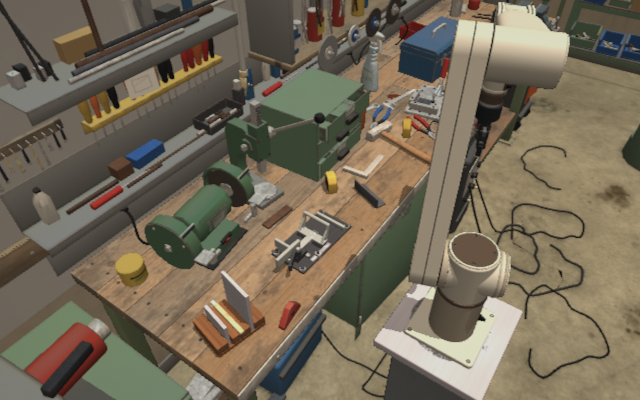

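View pics/side.png

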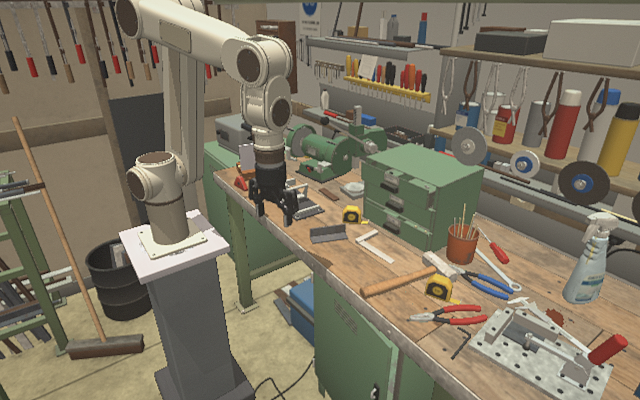

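The scene view shows the block with the plates near (228,318), the rest near (310,240), and the press knob at (319,118). The side view is mostly blocked by the arm. Next I'll enlarge the crops and rectify a top-down map.

```bash
python3 - <<'E'
from h import *
z=np.load("scene.npz");p=z['p'];w=z['w']
a=cv2.resize(p[200:280,260:360],(800,640),interpolation=cv2.INTER_CUBIC)[:600]
cv2.imwrite("pics/c1.png",a[:,:,::-1])
for n,(u,v) in dict(block=(228,335),plate=(238,295),rest=(310,240)).items(): print(n,w[v,u])
# topdown: ortho map 1mm/px  x 0.2..0.8  y -0.3..0.5
H=np.full((800,600),-1.);C=np.zeros((800,600,3),np.uint8)
ok=~np.isnan(w[...,0])&(w[...,2]>-.02)&(w[...,2]<.3)
P=w[ok];c=p[ok];o=np.argsort(P[:,2]);P=P[o];c=c[o]
i=((0.5-P[:,1])*1000).astype(int);j=((P[:,0]-.2)*1000).astype(int)
m=(i>=1)&(i<799)&(j>=1)&(j<599)
for q,col,ii,jj in zip(P[m],c[m],i[m],j[m]): C[ii-1:ii+2,jj-1:jj+2]=col
cv2.imwrite("pics/top.png",cv2.resize(C[:600,:],(600,600))[:,:,::-1])
E
```

```text
block [0.45339516 0.38719999 0.03975717]
plate [0.46076761 0.32396419 0.13464285]
rest [ 0.48340798 -0.01523065  0.02425802]
```

View pics/c1.png

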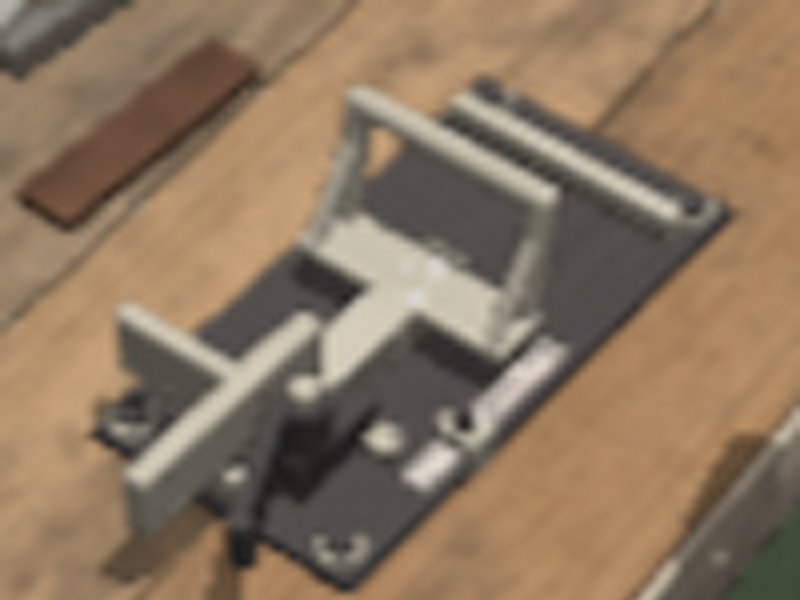

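View pics/top.png

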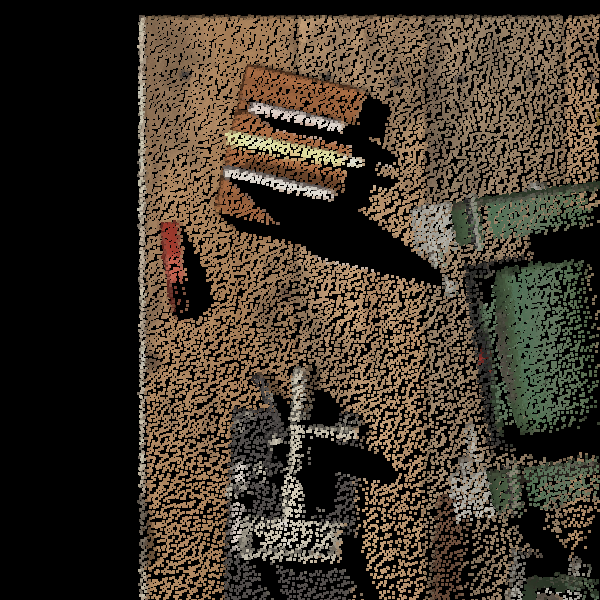

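The enlarged view shows the toe strip at its upper right, which is world -y. The grip bar and ear are at lower left, with the lever swung open toward the robot. So rest x is about world +y and rest y about world -x. The taller plate is in the slot nearer the rest, around world (0.475, 0.32). Now I'll fit these.

```bash
python3 - <<'E'
from h import *
z=np.load("scene.npz");p=z['p'];w=z['w'];P=w.reshape(-1,3);P=P[~np.isnan(P[:,0])]
def box(x0,x1,y0,y1,z0,z1): 
    return P[(P[:,0]>x0)&(P[:,0]<x1)&(P[:,1]>y0)&(P[:,1]<y1)&(P[:,2]>z0)&(P[:,2]<z1)]
def rect(Q,n):
    r=cv2.minAreaRect((Q[:,:2]*1000).astype(np.float32)); print(n,len(Q),np.round(r[0],1),np.round(r[1],1),round(r[2],2),'z',np.round(np.percentile(Q[:,2],[2,50,98]),4))
A=box(.38,.6,.25,.37,.06,.2); rect(A,'tall'); rect(A[A[:,2]>.155],'talltop')
f=A[(A[:,2]<.15)]; c=f.mean(0); u,s,v=np.linalg.svd(f-c); print('face',c,v[2],s/np.sqrt(len(f)))
rect(box(.38,.6,.34,.45,.06,.12),'short')
rect(box(.38,.6,.24,.47,.038,.0425),'blocktop')
rect(box(.38,.6,-.25,.2,.005,.011),'base')
rect(box(.38,.6,-.25,.2,.075,.1),'crossbar')
rect(box(.38,.6,-.25,-.1,.018,.03),'toe')
rect(box(.38,.6,0.02,.2,.058,.066),'bar+ear top')
rect(box(.5,.6,0.02,.2,.035,.066),'ear')
rect(box(.3,.8,-.4,.05,.3,.5),'knob?')
E
```

```text
tall 660 [491.6 320.6] [124.7  63.3] 17.95 z [0.0634 0.1247 0.1629]
talltop 166 [479.1 315.8] [ 11.6 111. ] 76.08 z [0.1552 0.1605 0.1639]
face [0.47233337 0.32147818 0.10584113] [0.18325026 0.98297663 0.01327723] [0.03494324 0.02565927 0.00430984]
short 196 [496.9 382.5] [11.3 95.2] 77.03 z [0.0612 0.0796 0.085 ]
blocktop 879 [484.3 326.1] [210.1 139.9] 69.88 z [0.0381 0.0402 0.0423]
base 880 [495.1 -35.7] [428.2 205.1] 89.99 z [0.0051 0.0074 0.0106]
crossbar 119 [490.7 -55.1] [13.6 99.5] 88.39 z [0.0767 0.0846 0.0919]
toe 71 [ 523.5 -161.6] [ 73.1 193.1] 49.73 z [0.0183 0.0209 0.027 ]
bar+ear top 146 [500.1  87.4] [81.1 99.1] 28.71 z [0.0581 0.0605 0.0648]
ear 145 [529.  82.] [57.9 98.2] 0.04 z [0.0363 0.057  0.0647]
knob? 531 [ 659.9 -141.1] [248.7  69.9] 19.5 z [0.3017 0.3426 0.381 ]
```

Call:
send_rows(
  targets="0 0 -0.057 0.022 0.054 0.0107 0;0 0 -0.057 0.022 0.054 0.0107 0;0 0 -0.057 0.022 0.054 0.0107 0;0 0 -0.057 0.022 0.054 0.0107 0;0 0 -0.057 0.022 0.054 0.0107 0;0 0 -0.057 0.022 0.054 0.0107 0;0 0 -0.057 0.022 0.054 0.0107 0;0 0 -0.057 0.022 0.054 0.0107 0;0 0 -0.057 0.022 0.054 0.0107 0;0 0 -0.057 0.022 0.054 0.0107 0",
)

```text
time_s: 1.35
position: [0.3712, -0.0254, 0.3298]
tcp_rot: [-175.5, 0.1, -7.6]
force: [0.2, -0.9, 0.5]
width: 0.0854
grip_force: 0.0
```

Call:
send_rows(
  targets="0 0 0 0 0 0 0;0 0 0 0 0 0 0",
)

```text
time_s: 1.6
position: [0.3701, -0.0275, 0.329]
tcp_rot: [-175.6, 0.2, -7.9]
force: [-0.2, 0.5, -1.0]
width: 0.0854
grip_force: 0.0
```

```bash
python3 - <<'E'
from h import *
s=get_state();print(s['position'],s['tcp_rot'])
for n in("wrist",):
    p,d,w=cloud(n); cv2.imwrite(f"pics/{n}1.png",p[:,:,::-1]); np.savez(f"{n}1.npz",p=p,w=w)
    ci=camera_info(n);T=np.array(ci["extrinsics"]);print(n,ci["camera_matrix"],-T[:3,:3].T@T[:3,3],T[2,:3])
E
```

```text
[ 0.37006437 -0.02749616  0.32902513] [-175.60224939    0.19811653   -7.89275338]
wrist [[309.70691629   0.         319.6798779 ]
 [  0.         309.70691629 202.27094705]
 [  0.           0.           1.        ]] [ 0.44491822 -0.04930638  0.4817337 ] [-0.28978947  0.11325803 -0.95036555]
```

View pics/wrist1.png

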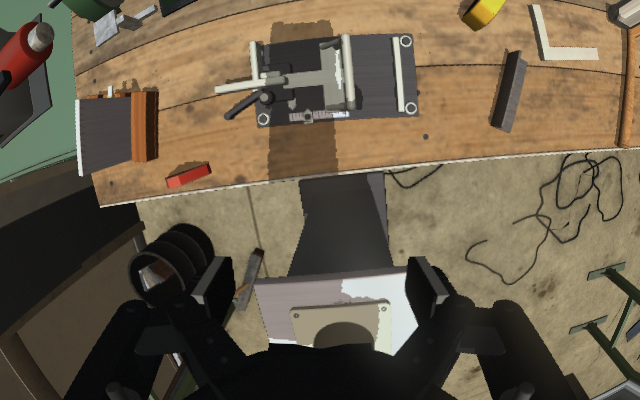

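The wrist view shows the whole rest: toe strip near (402,75), crossbar near (347,73), grip bar near (235,88), open lever near (240,105), and pointer and clip near (307,116). The block is at the left. Now I'll fit both from this cloud.

```bash
cat > fit.py <<'E'
from h import *
def load(f):
    z=np.load(f);P=z['w'].reshape(-1,3);c=z['p'].reshape(-1,3);k=~np.isnan(P[:,0]);return P[k],c[k]
def sel(P,x0,x1,y0,y1,z0,z1): 
    return P[(P[:,0]>x0)&(P[:,0]<x1)&(P[:,1]>y0)&(P[:,1]<y1)&(P[:,2]>z0)&(P[:,2]<z1)]
def rect(Q,n):
    if len(Q)<4: print(n,len(Q));return
    r=cv2.minAreaRect((Q[:,:2]*1000).astype(np.float32)); print(n,len(Q),np.round(r[0],1),np.round(r[1],1),round(r[2],2),'z',np.round(np.percentile(Q[:,2],[2,50,98]),4))
E
python3 - <<'E'
from fit import *
P,c=load("wrist1.npz")
rect(sel(P,.38,.6,.25,.36,.157,.168),'talltop')
rect(sel(P,.38,.6,.34,.45,.06,.12),'short')
B=sel(P,.4,.62,-.2,.2,-.005,.004); print('bench z',np.median(B[:,2]))
k=(P[:,2]>.004)&(P[:,2]<.012)&(c.max(1)<90)&(P[:,0]>.38)&(P[:,0]<.62)&(P[:,1]>-.25)&(P[:,1]<.2); rect(P[k],'base dark')
rect(sel(P,.38,.6,-.25,.2,.079,.1),'crossbar')
rect(sel(P,.4,.6,-.25,-.11,.018,.027),'toe')
rect(sel(P,.4,.6,0.02,.2,.059,.068),'bar+ear top')
rect(sel(P,.38,.47,0.0,.2,.05,.059),'lever top')
# topview of rest, 2px/mm
w=np.load("wrist1.npz");W=w['w'];p=w['p']
C=np.zeros((600,400,3),np.uint8)
k=~np.isnan(W[...,0])&(W[...,2]<.2);Q=W[k];cc=p[k];o=np.argsort(Q[:,2]);
for q,col in zip(Q[o],cc[o]):
    j=int((q[0]-.4)*2000);i=int((.12-q[1])*2000)
    if 2<=i<598 and 2<=j<398: C[i-2:i+2,j-2:j+2]=col
cv2.imwrite("pics/top2.png",C[:,:,::-1])
E
```

```text
talltop 552 [479.1 311.6] [ 13.3 110.1] 76.32 z [0.1573 0.1631 0.1651]
short 0
bench z 0.002070766834062386
base dark 7124 [484.4  17.1] [164.9 380.1] 6.89 z [0.0082 0.0101 0.0118]
crossbar 743 [490.3 -60.5] [ 14.  100.2] 87.09 z [0.0845 0.0901 0.0926]
toe 572 [ 487.  -143.6] [ 27.  113.8] 87.11 z [0.0185 0.0237 0.0259]
bar+ear top 985 [495.1  77.7] [ 76.7 111.5] 40.89 z [0.0594 0.0636 0.0656]
lever top 167 [466.2  84.4] [13.2 75.2] 10.22 z [0.0505 0.0573 0.0589]
```

View pics/top2.png

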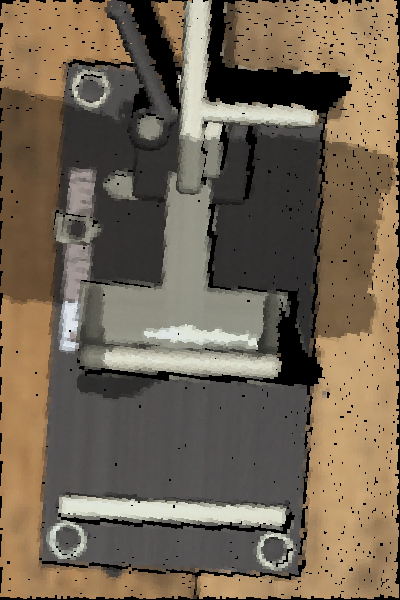

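Call:
send_rows(
  targets="-0.0095 0.0013 -0.0127 0.0136 0.0424 -0.0125 0;-0.0095 0.0013 -0.0127 0.0136 0.0424 -0.0125 0;-0.0095 0.0013 -0.0127 0.0136 0.0424 -0.0125 0;-0.0095 0.0013 -0.0127 0.0136 0.0424 -0.0125 0;-0.0095 0.0013 -0.0127 0.0136 0.0424 -0.0125 0;-0.0095 0.0013 -0.0127 0.0136 0.0424 -0.0125 0;-0.0095 0.0013 -0.0127 0.0136 0.0424 -0.0125 0;-0.0095 0.0013 -0.0127 0.0136 0.0424 -0.0125 0;0 0 0 0 0 0 0;0 0 0 0 0 0 0",
)

```text
time_s: 2.9
position: [0.4688, 0.0782, 0.2302]
tcp_rot: [-169.1, 0.6, 2.4]
force: [0.0, -0.4, -0.2]
width: 0.0853
grip_force: 0.0
```

```bash
cat >> h.py <<'E'
from scipy.spatial.transform import Rotation as R
def delta(pos,rpy):
    s=get_state(); c=R.from_euler('xyz',s['tcp_rot'],degrees=True); t=R.from_euler('xyz',rpy,degrees=True)
    print('at',np.round(s['position'],4),np.round(s['tcp_rot'],2),'F',np.round(s['force'],1),'t',s['time_s'],'| turn',np.round((t*c.inv()).as_rotvec(),4),'shift',np.round(np.array(pos)-s['position'],4))
E
python3 - <<'E'
from fit import *
p,d,w=cloud("wrist"); np.savez("wrist2.npz",p=p,w=w); cv2.imwrite("pics/w2.png",p[:,:,::-1])
P,c=load("wrist2.npz")
rect(sel(P,.38,.6,.22,.36,.155,.17),'talltop')
rect(sel(P,.38,.6,.34,.45,.074,.095),'short')
rect(sel(P,.38,.6,-.25,.0,.079,.1),'crossbar')
delta([.479,.3115,.148],[180,0,-13.7])
E
```

```text
talltop 1154 [480.  311.7] [ 12.6 109.5] 77.48 z [0.1553 0.1631 0.1651]
short 107 [537.7 368.7] [10.9 15.4] 79.4 z [0.0748 0.0828 0.0853]
crossbar 1201 [491.7 -60.2] [ 14.1 100.8] 87.11 z [0.0808 0.0902 0.0926]
at [0.4688 0.078  0.2306] [-169.12    0.57    2.39] F [0.9 0.1 0.2] t 2.95 | turn [-0.1905  0.0088 -0.279 ] shift [ 0.0102  0.2335 -0.0826]
```

```bash
python3 - <<'E'
from fit import *
s=get_state();print(np.round(s['joint_pos'],1),np.round(s['dq'],2))
E
```

```text
[  2.3  11.   -2.9  76.7  10.9 179.9] [-0.25 -0.73 -0.01  0.04 -0.01 -0.1 ]
```

Call:
send_rows(
  targets="0 0 0 0 0.03 0 0",
)

```text
time_s: 3.08
position: [0.4698, 0.0922, 0.2312]
tcp_rot: [-168.3, 0.5, 3.6]
force: [0.1, -0.9, 0.4]
width: 0.0851
grip_force: 0.0
```

Call:
send_rows(
  targets="0 0 0 0 0 0 0;0 0 0 0 0 0 0",
)

```text
time_s: 3.32
position: [0.4697, 0.0923, 0.2307]
tcp_rot: [-168.4, 0.6, 3.6]
force: [-1.0, -0.1, -0.1]
width: 0.0854
grip_force: 0.0
```

```bash
python3 - <<'E'
from fit import *
s=get_state();print(np.round(s['joint_pos'],1),np.round(s['dq'],2))
E
```

```text
[  3.6  11.3  -2.6  76.6  11.6 179.9] [-0.28  0.05 -0.14  0.    0.03 -0.03]
```

Joint 6 hit its range stop, so I'll use the half-turned grasp (yaw 166).

Call:
send_rows(
  targets="-0.1 0.006 0 0 0 0 0;-0.1 0.006 0 0 0 0 0;0 0 0.178 0 0.015 0 0;0 0 0.178 0 0.015 0 0;0 0 0.178 0 0.015 0 0;0 0 0.178 0 0.015 0 0;0 0 0.178 0 0.015 0 0;0 0 0.178 0 0.015 0 0;0 0 0.178 0 0.015 0 0;0 0 0.178 0 0.015 0 0",
)

```text
time_s: 4.58
position: [0.4727, 0.1795, 0.2306]
tcp_rot: [-178.2, 2.1, 87.9]
force: [0.1, 0.1, 0.2]
width: 0.0857
grip_force: 0.0
```

Call:
send_rows(
  targets="0 0 0.178 0 0.0125 0 0;0 0 0.178 0 0.0125 0 0;0 0 0.178 0 0.0125 0 0;0 0 0.178 0 0.0125 0 0;0 0 0.178 0 0.0125 0 0;0 0 0.178 0 0.0125 0 0;0 0 0.178 0 0.0125 0 0;0 0 0.178 0 0.0125 0 0;0 0 0 0 0 0 0",
)

```text
time_s: 5.7
position: [0.4726, 0.2795, 0.2305]
tcp_rot: [-178.2, 2.1, 169.1]
force: [-0.5, 0.3, -0.0]
width: 0.0854
grip_force: 0.0
```

```bash
python3 - <<'E'
from fit import *
p,d,w=cloud("wrist"); np.savez("wrist3.npz",p=p,w=w); cv2.imwrite("pics/w3.png",p[:,:,::-1])
P,c=load("wrist3.npz")
rect(sel(P,.38,.6,.22,.36,.155,.17),'talltop')
rect(sel(P,.38,.6,.34,.45,.074,.095),'short')
rect(sel(P,.38,.6,-.25,.0,.079,.1),'crossbar')
rect(sel(P,.4,.6,-.25,-.11,.018,.027),'toe')
delta([.4795,.3115,.148],[180,0,166.9])
print(get_state()['joint_pos'])
E
```

```text
talltop 1966 [479.2 312.2] [ 11.  110.2] 77.08 z [0.1567 0.1639 0.1653]
short 1003 [498.  378.5] [11.3 95.2] 77.31 z [0.0749 0.0836 0.0853]
crossbar 573 [489.7 -59.3] [ 13.3 100.5] 86.01 z [0.0803 0.0889 0.0922]
toe 83 [ 484.5 -142.2] [ 25.6 113.7] 86.38 z [0.0181 0.0232 0.0258]
at [0.4726 0.2791 0.2305] [-178.14    2.13  169.01] F [-0.4 -0.2  0.6] t 5.75 | turn [ 0.0395  0.0295 -0.0363] shift [ 0.0069  0.0324 -0.0825]
[32.16246419 18.96775365  8.46118651 79.21633624 -2.81185938 43.17632461]
```

Call:
send_rows(
  targets="0.02 0.015 -0.018 0.0034 0.0164 0 0;0.02 0.015 -0.018 0.0034 0.0164 0 0;0 0 0 0 0 -0.02 0;0 0 0 0 0 -0.02 0;0 0 0 0 0 0 0",
)

```text
time_s: 6.38
position: [0.4785, 0.3106, 0.1888]
tcp_rot: [-179.9, -0.2, 166.9]
force: [0.1, 0.7, -0.6]
width: 0.0857
grip_force: 0.0
```

```bash
python3 - <<'E'
from fit import *
p,d,w=cloud("wrist"); np.savez("wrist4.npz",p=p,w=w)
P,c=load("wrist4.npz")
rect(sel(P,.38,.6,.22,.36,.155,.17),'talltop')
delta([.4794,.312,.148],[180,0,167.1])
E
```

```text
talltop 2541 [480.2 313.1] [ 10.2 110.2] 77.22 z [0.1636 0.1653 0.1666]
at [0.4792 0.3112 0.1901] [-1.7996e+02 -1.0000e-01  1.6694e+02] F [0.5 0.  0.5] t 6.425 | turn [ 0.0003 -0.0018  0.0029] shift [ 0.0002  0.0008 -0.0421]
```

Call:
send_rows(
  targets="0 0 0 0.0007 0.0017 -0.022 0;0 0 0 0 0 -0.020 0;0 0 0 0 0 0 0.5;0 0 0 0 0 0 1;0 0 0 0 0 0 1;0 0 0 0 0 0 1;0 0 0 0 0 0 1;0 0 0 0 0 0 1",
  grip_force=60,
)

```text
time_s: 7.42
position: [0.4807, 0.3141, 0.1495]
tcp_rot: [179.9, 0.0, 167.1]
force: [-0.1, -0.4, 5.8]
width: 0.0072
grip_force: 59.0
```

Call:
send_rows(
  targets="0 0 0 0 0 0.008 1;0 0 0 0 0 0.012 1;0 0 0 0 0 0.02 1;0 0 0 0 0 0.025 1;0 0 0 0 0 0.03 1;0 0 0 0 0 0.03 1;0 0 0 0 0 0 1",
)

```text
time_s: 8.3
position: [0.4815, 0.3145, 0.2762]
tcp_rot: [179.7, 0.2, 167.1]
force: [0.2, 0.6, -3.9]
width: 0.0073
grip_force: 58.6
```

```bash
python3 - <<'E'
from fit import *
p,d,w=cloud("wrist"); np.savez("wrist5.npz",p=p,w=w); cv2.imwrite("pics/w5.png",p[:,:,::-1])
s=get_state();print(s['width'],s['grip_force'],s['joint_pos'])
P,c=load("wrist5.npz")
rect(sel(P,.38,.6,.22,.4,.26,.30),'talltop')
rect(sel(P,.4,.6,-.25,-.11,.018,.027),'toe')
# target: toe at T, rest yaw
delta([.48,.31,.148],[180,0,177.1])
E
```

```text
0.007020218036571294 58.638663047640875 [3.31273574e+01 2.16436419e+01 1.87778627e+01 8.70100368e+01
 5.33012018e-02 4.60612951e+01]
talltop 4031 [479.  313.4] [ 33.3 108.8] 65.07 z [0.2782 0.2885 0.2986]
toe 45 [ 437.1 -138.9] [16.3 23. ] 9.47 z [0.0181 0.0227 0.0249]
at [0.4807 0.314  0.274 ] [1.7987e+02 5.0000e-02 1.6707e+02] F [-0.1  0.1 -4.3] t 8.35 | turn [-0.0021  0.0011  0.1751] shift [-0.0007 -0.004  -0.126 ]
```

View pics/w5.png

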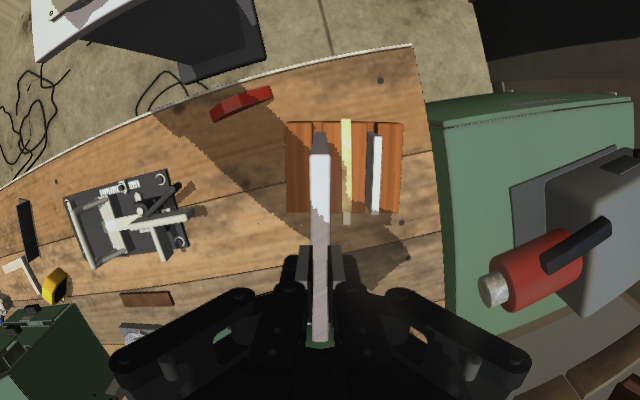

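The plate is held square and hanging free: its top edge is at (320,160–340), and the short plate and soapstone are still in place. Now the toe face and the crossbar, in the rest frame.

```bash
python3 - <<'E'
from fit import *
for f in("wrist1.npz","wrist2.npz","scene.npz"):
    P,c=load(f)
    a=np.deg2rad(87.1); X=np.array([np.cos(a),np.sin(a)]); Y=np.array([-X[1],X[0]])
    br=c.min(1)
    S=P[(br>110)]
    T=sel(S,.42,.56,-.165,-.115,.0195,.0275)
    B=sel(P,.42,.56,-.09,-.03,.080,.1)
    E=sel(P,.507,.58,0.02,.12,.059,.068); G=sel(P,.47,.51,.07,.18,.059,.068)
    for n,Q in(("toe",T),("bar",B),("ear",E),("grip",G)):
        if len(Q)<10: continue
        x=Q[:,:2]@X;y=Q[:,:2]@Y; k=np.polyfit(y,x,1)[0]
        print(f,n,len(Q),'x',np.round(np.percentile(x,[2,50,98])*1e3,1),'y',np.round(np.percentile(y,[1,50,99])*1e3,1),'slope',round(k,3),np.median(Q[:,2]).round(4))
E
```

```text
wrist1.npz toe 463 x [-115.9 -111.1 -106.8] y [-547.5 -490.5 -437.7] slope -0.0 0.024
wrist1.npz bar 740 x [-41.8 -35.8 -29.9] y [-540.8 -491.7 -443.9] slope 0.002 0.0901
wrist1.npz ear 256 x [84.5 88.7 94. ] y [-553.8 -528.2 -503.8] slope 0.006 0.0635
wrist1.npz grip 331 x [ 95.9 121.8 150.1] y [-499.2 -492.4 -467.6] slope -0.357 0.0637
wrist2.npz toe 564 x [-115.5 -110.6 -106.4] y [-548.7 -494.7 -437.8] slope -0.0 0.0245
wrist2.npz bar 1186 x [-40.9 -33.7 -29.5] y [-542.6 -495.9 -445.4] slope -0.001 0.0902
wrist2.npz ear 479 x [85.2 89.8 94.5] y [-554.7 -529.2 -503.5] slope 0.009 0.064
wrist2.npz grip 633 x [ 96.  122.3 150.8] y [-499.5 -493.7 -472.5] slope -0.413 0.064
scene.npz toe 45 x [-111.8 -105.4  -99.1] y [-549.2 -481.9 -437.2] slope 0.004 0.0214
scene.npz bar 106 x [-36.3 -30.1 -25.1] y [-540.9 -490.7 -444.6] slope -0.008 0.0851
scene.npz ear 28 x [89.7 94.4 99. ] y [-553.5 -527.5 -503.8] slope -0.02 0.0607
scene.npz grip 51 x [ 96.8 127.  155.3] y [-498.5 -492.1 -485.1] slope -0.256 0.0617
```

Call:
send_rows(
  targets="0 0 0.0875 0 -0.03 0 1;0 0 0.0875 0.002 -0.037 0 1;-0.0872 0.0044 0 0.002 -0.037 0 1;-0.0872 0.0044 0 0.002 -0.037 0 1;-0.0872 0.0044 0 0.002 -0.037 0 1;-0.0872 0.0044 0 0.002 -0.037 0 1;-0.0872 0.0044 0 0.002 -0.037 0 1;-0.0872 0.0044 0 0.002 -0.037 0 1;0 0 0 0 -0.01 0 1;0 0 0 0 0 0 1",
)

```text
time_s: 9.6
position: [0.4938, 0.0147, 0.2727]
tcp_rot: [-150.1, -0.1, 177.0]
force: [-0.4, -0.3, -3.7]
width: 0.0069
grip_force: 58.9
```

```bash
cat > tgt.py <<'E'
from fit import *
def tool(th,g,h,toe=(.4870,-.1273),L=.1375):
    """TCP pose for lean th (deg), toe gap g and height h (m) above the base"""
    t=np.deg2rad(th);X=np.array([.0506,.9987,0]);Y=np.array([-.9987,.0506,0])
    x=.005*np.cos(t)+g+L*np.sin(t); z=.008+.005*np.sin(t)+L*np.cos(t)+h
    r=(R.from_rotvec(Y*t)*R.from_euler('xyz',[180,0,177.1],degrees=True)).as_euler('xyz',degrees=True)
    return np.array([*toe,0])+X*x+[0,0,z], r
E
python3 - <<'E'
from tgt import *
print(get_state()['joint_pos'])
t,r=tool(30,.003,0);print(t,r);delta(t+np.array([.0506*.065,.9987*.065,.1126]),r)
E
```

```text
[ 18.69478821  19.54804574   9.11520083  91.61987985 -27.54267333
  24.62948593]
[ 0.49084965 -0.05131878  0.12957849] [-1.50000569e+02 -2.30049232e-04  1.77099938e+02]
at [0.4938 0.0147 0.2727] [-1.5013e+02 -8.0000e-02  1.7701e+02] F [-0.4 -0.3 -3.7] t 9.6 | turn [-0.0023 -0.0012  0.0016] shift [ 0.0004 -0.0011 -0.0305]
```

Call:
send_rows(
  targets="0 0 0 0.0003 -0.001 -0.03 1;0 0 0 0 0 0 1",
)

```text
time_s: 9.85
position: [0.4932, 0.0143, 0.2418]
tcp_rot: [-150.1, -0.3, 177.1]
force: [-0.8, 0.5, -3.7]
width: 0.0068
grip_force: 58.9
```

```bash
python3 - <<'E'
from tgt import *
p,d,w=cloud("wrist"); np.savez("wrist6.npz",p=p,w=w); cv2.imwrite("pics/w6.png",p[:,:,::-1])
t,r=tool(30,.003,0);delta(t,r)
P,c=load("wrist6.npz")
a=np.deg2rad(87.1); X=np.array([np.cos(a),np.sin(a)]); Y=np.array([-X[1],X[0]])
for n,Q in(("toe",sel(P[c.min(1)>110],.42,.56,-.165,-.115,.0195,.0275)),("bar",sel(P,.42,.56,-.09,-.02,.080,.097)),("ear",sel(P,.507,.58,0.02,.12,.059,.068))):
    if len(Q)<10: print(n,len(Q));continue
    x=Q[:,:2]@X;y=Q[:,:2]@Y
    print(n,len(Q),'x',np.round(np.percentile(x,[2,50,98])*1e3,1),'y',np.round(np.percentile(y,[1,50,99])*1e3,1),np.median(Q[:,2]).round(4))
# plate front face/edges in tool frame
s=get_state();Rt=R.from_euler('xyz',s['tcp_rot'],degrees=True);q=Rt.inv().apply(P-s['position'])
k=(abs(q[:,1])<.012)&(abs(q[:,0])<.08)&(q[:,2]>-.02)&(q[:,2]<.16)
print('plate in tool',k.sum(),np.round(np.percentile(q[k],[2,50,98],axis=0)*1e3,1))
E
```

```text
at [0.4939 0.014  0.2432] [-1.5002e+02 -1.2000e-01  1.7711e+02] F [ 0.7 -1.5 -4.1] t 9.9 | turn [-0.0005 -0.002  -0.0002] shift [-0.0031 -0.0654 -0.1137]
toe 459 x [-115.6 -110.9 -106.8] y [-548.7 -493.5 -438.7] 0.0257
bar 746 x [-36.3 -31.9 -29.3] y [-542.6 -487.4 -444.4] 0.0908
ear 444 x [84.9 90.1 95. ] y [-554.2 -527.1 -503.7] 0.0651
plate in tool 3883 [[-49.2  -5.9 -17.5]
 [ 21.   -0.7 -14.4]
 [ 56.3   5.1  70. ]]
```

View pics/w6.png

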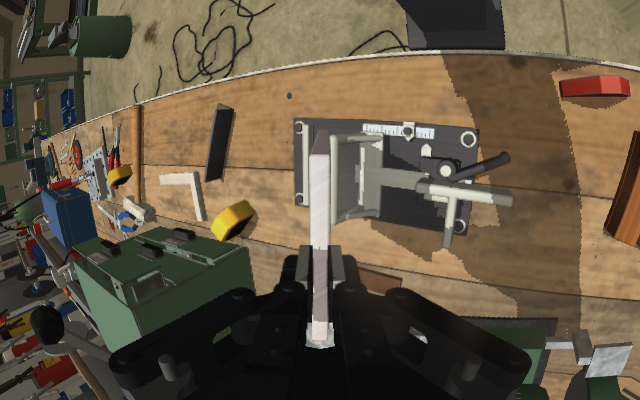

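The plate hangs in line between the toe strip, near (300,160), and the crossbar, near (340,180). Now I'll go down along its own axis to just above the base.

Call:
send_rows(
  targets="0 0 0 -0.0005 -0.0162 -0.0275 1;0 0 0 -0.0005 -0.0162 -0.0275 1;0 0 0 -0.0005 -0.0162 -0.0275 1;0 0 0 -0.0005 -0.0162 -0.0230 1;0 0 0 0 0 0 1;0 0 0 0 0 0 1",
)

```text
time_s: 10.65
position: [0.4938, -0.0504, 0.1395]
tcp_rot: [-150.1, 0.1, 177.1]
force: [0.3, 0.5, -4.0]
width: 0.0071
grip_force: 59.1
```

```bash
python3 - <<'E'
from tgt import *
t,r=tool(30,.003,0);delta(t,r)
E
```

```text
at [ 0.4938 -0.0504  0.1395] [-1.5008e+02  1.3000e-01  1.7710e+02] F [ 0.3  0.5 -4. ] t 10.65 | turn [-0.0012  0.0024 -0.    ] shift [-0.0029 -0.0009 -0.0099]
```

Call:
send_rows(
  targets="0 0 0 -0.0018 0 -0.003 1;0 0 0 0 0 -0.003 1;0 0 0 0 0 -0.002 1;0 0 0 0 0 0 1",
)

```text
time_s: 11.15
position: [0.4917, -0.0503, 0.1313]
tcp_rot: [-150.1, 0.1, 177.1]
force: [-1.1, 4.1, 4.9]
width: 0.007
grip_force: 60.4
```

Call:
send_rows(
  targets="0 0 0 0 0 -0.001 1;0 0 0 0 0 -0.001 1;0 0 0 0 0 0 1",
)

```text
time_s: 11.52
position: [0.4924, -0.0497, 0.1309]
tcp_rot: [-150.1, 0.3, 177.2]
force: [-3.6, 9.7, 14.1]
width: 0.0072
grip_force: 61.7
```

Call:
send_rows(
  targets="0 0 0 0 0 0.0025 1;0 0 0 0 -0.001 0 1;0 0 0 0 0 0 1",
)

```text
time_s: 11.9
position: [0.4918, -0.0516, 0.1318]
tcp_rot: [-150.1, 0.1, 177.1]
force: [-1.1, 6.0, 8.7]
width: 0.007
grip_force: 61.0
```

Call:
send_rows(
  targets="0 0 0 0 -0.0015 0 1;0 0 0 0 0 0 1",
)

```text
time_s: 12.15
position: [0.492, -0.0528, 0.1324]
tcp_rot: [-150.1, 0.2, 177.1]
force: [-2.1, 8.1, 12.2]
width: 0.0072
grip_force: 61.5
```

Call:
send_rows(
  targets="0 0 0 0 -0.0015 0 1;0 0 0 0 0 0 1",
)

```text
time_s: 12.4
position: [0.4921, -0.0541, 0.1329]
tcp_rot: [-150.1, 0.2, 177.2]
force: [-3.3, 9.4, 15.5]
width: 0.007
grip_force: 62.1
```

Call:
send_rows(
  targets="0 0 0 0 0 0.004 1;0 0 0 0 0.005 0 1;0 0 0 0 0 0 1",
)

```text
time_s: 12.78
position: [0.4902, -0.0501, 0.1335]
tcp_rot: [-150.0, -0.1, 177.1]
force: [-0.4, -0.4, -3.4]
width: 0.007
grip_force: 59.1
```

Call:
send_rows(
  targets="0 0 0 0 0 -0.003 1;0 0 0 0 0 0 1",
)

```text
time_s: 13.02
position: [0.4907, -0.0501, 0.1314]
tcp_rot: [-150.0, -0.0, 177.1]
force: [-0.6, 1.7, -1.5]
width: 0.0073
grip_force: 59.4
```

Call:
send_rows(
  targets="0 0 0 0 0 -0.002 1;0 0 0 0 0 0 1",
)

```text
time_s: 13.28
position: [0.4914, -0.0495, 0.1309]
tcp_rot: [-150.1, 0.1, 177.1]
force: [-2.9, 5.7, 7.6]
width: 0.007
grip_force: 60.7
```

```bash
python3 - <<'E'
from tgt import *
a=np.deg2rad(87.1); X=np.array([np.cos(a),np.sin(a)]); Y=np.array([-X[1],X[0]])
for n in("scene","side"):
    p,d,w=cloud(n); np.savez(n+"2.npz",p=p,w=w);P,c=load(n+"2.npz")
    x=P[:,:2]@X;y=P[:,:2]@Y;z=P[:,2]
    k=(abs(y+.4933)<.05)&(x>-.12)&(x<-.02)&(z>.004)&(z<.11)
    for lo in np.arange(.01,.11,.01):
        q=x[k&(z>lo)&(z<lo+.01)]
        if len(q)>3: print(n,round(lo+.005,3),len(q),np.round(np.percentile(q,[2,25,50,75,98])*1e3,1))
t,r=tool(30,.003,0);delta(t,r)
E
```

```text
scene 0.015 53 [-113.4 -104.2  -80.1  -72.   -44. ]
scene 0.025 49 [-110.7 -104.7  -27.3  -23.3  -20.5]
scene 0.035 19 [-67.8 -25.8 -22.1 -21.4 -20.2]
scene 0.045 12 [-64.2 -27.6 -23.8 -21.6 -20.4]
scene 0.055 16 [-59.5 -55.5 -26.  -23.8 -20.3]
scene 0.065 22 [-52.8 -27.4 -25.2 -22.1 -20.6]
scene 0.075 24 [-46.4 -34.8 -28.9 -25.7 -23.3]
scene 0.085 109 [-42.3 -35.2 -30.8 -27.9 -25.4]
scene 0.095 19 [-37.7 -34.6 -33.6 -30.4 -26.7]
scene 0.105 13 [-33.1 -30.2 -29.8 -29.1 -26.4]
side 0.015 85 [-118.9 -115.8 -111.6  -91.4  -73.9]
side 0.025 110 [-118.5 -110.2  -91.2  -85.7  -26.4]
side 0.035 69 [-89.3 -84.5 -82.4 -79.4 -29.4]
side 0.045 70 [-83.4 -78.  -75.6 -72.5 -30. ]
side 0.055 67 [-79.  -73.  -71.4 -67.8 -30.4]
side 0.065 66 [-71.3 -67.9 -65.  -62.9 -54.1]
side 0.075 67 [-68.3 -62.1 -59.6 -57.2 -53.8]
side 0.085 62 [-61.  -56.4 -54.6 -52.2 -47.2]
side 0.095 67 [-56.3 -51.5 -49.  -46.3 -40. ]
side 0.105 63 [-49.9 -46.2 -43.8 -41.7 -38.4]
at [ 0.4914 -0.0495  0.1309] [-1.5006e+02  1.0000e-01  1.7713e+02] F [-2.2  5.5  6.1] t 13.375 | turn [-0.001   0.0018 -0.0006] shift [-0.0005 -0.0018 -0.0013]
```

Both fixed cameras put the plate's front corner about 9 mm short of the toe strip. The contact so far was only friction on the base, so I'll lift slightly and slide to the strip.

Call:
send_rows(
  targets="0 0 0 0 0 0.0035 1;0 0 0 -0.0002 -0.004 0 1;0 0 0 0 -0.002 0 1;0 0 0 0 0 0 1",
)

```text
time_s: 13.88
position: [0.4901, -0.0566, 0.1326]
tcp_rot: [-150.0, -0.1, 177.0]
force: [1.0, 0.5, -4.4]
width: 0.0067
grip_force: 59.1
```

Call:
send_rows(
  targets="0 0 0 0 -0.0015 0 1;0 0 0 0 0 0 1",
)

```text
time_s: 14.12
position: [0.4905, -0.0577, 0.1329]
tcp_rot: [-150.0, -0.0, 177.1]
force: [-0.1, -0.2, -4.2]
width: 0.0071
grip_force: 59.1
```

Call:
send_rows(
  targets="0 0 0 0 -0.0015 0 1;0 0 0 0 0 0 1",
)

```text
time_s: 14.38
position: [0.4905, -0.0592, 0.133]
tcp_rot: [-150.0, -0.0, 177.1]
force: [-0.8, 0.0, -4.5]
width: 0.0071
grip_force: 59.1
```

Call:
send_rows(
  targets="0 0 0 0 -0.0015 0 1;0 0 0 0 0 0 1",
)

```text
time_s: 14.62
position: [0.4905, -0.0607, 0.133]
tcp_rot: [-150.0, -0.0, 177.1]
force: [0.3, 0.5, -4.6]
width: 0.0074
grip_force: 59.1
```

Call:
send_rows(
  targets="0 0 0 0 -0.0015 0 1;0 0 0 0 0 0 1",
)

```text
time_s: 14.88
position: [0.4905, -0.0622, 0.133]
tcp_rot: [-150.0, -0.0, 177.1]
force: [-0.0, 0.9, -4.2]
width: 0.007
grip_force: 59.1
```

Call:
send_rows(
  targets="0 0 0 0 -0.0015 0 1;0 0 0 0 0 0 1",
)

```text
time_s: 15.12
position: [0.4906, -0.0636, 0.133]
tcp_rot: [-150.0, -0.0, 177.1]
force: [0.4, 0.6, -4.8]
width: 0.0067
grip_force: 59.2
```

Call:
send_rows(
  targets="0 0 0 0 -0.0015 0 1;0 0 0 0 0 0 1",
)

```text
time_s: 15.38
position: [0.4906, -0.065, 0.1332]
tcp_rot: [-150.0, 0.0, 177.1]
force: [0.5, 1.2, -2.8]
width: 0.0071
grip_force: 59.6
```

```bash
python3 - <<'E'
from tgt import *
a=np.deg2rad(87.1); X=np.array([np.cos(a),np.sin(a)]); Y=np.array([-X[1],X[0]])
for n in("side","scene"):
    P,c=(lambda o:(o[2].reshape(-1,3),o[0].reshape(-1,3)))(cloud(n)); m=~np.isnan(P[:,0]);P=P[m];c=c[m]
    x=P[:,:2]@X;y=P[:,:2]@Y;z=P[:,2]
    k=(abs(y+.4933)<.045)&(x>-.13)&(x<-.02)&(z>.004)&(z<.125)
    pl=k&(z>.035)&(z<.12)&((x+.13)/1<.13) 
    for lo in np.arange(.011,.06,.006):
        q=x[k&(z>lo)&(z<lo+.006)]
        if len(q)>3: print(n,round(lo+.003,3),len(q),np.round(np.percentile(q,[2,25,50,75,98])*1e3,1))
    if n=="side":
        q=k&(z>.035)&(z<.12)&(x<-.03); f=np.polyfit(z[q],x[q],1); r=x[q]-np.polyval(f,z[q]); g=abs(r)<.004; f=np.polyfit(z[q][g],x[q][g],1); print('front face slope',np.degrees(np.arctan(f[0])),'x at z=.0145',np.polyval(f,.0145),'at .022',np.polyval(f,.022))
E
```

```text
side 0.014 31 [-128.4 -116.1 -114.8 -111.7  -35.4]
side 0.02 54 [-119.7 -115.2 -111.3 -100.7  -96.4]
side 0.026 53 [-115.5 -108.9 -101.   -97.   -89.7]
side 0.032 36 [-102.4  -97.5  -93.4  -91.3  -25.5]
side 0.038 32 [-99.1 -94.6 -92.  -88.7 -27.8]
side 0.044 39 [-96.5 -91.7 -89.8 -87.6 -69.6]
side 0.05 40 [-94.  -89.6 -86.3 -84.  -31.1]
side 0.056 34 [-89.3 -86.3 -83.1 -80.5 -76.4]
side 0.062 36 [-90.9 -83.1 -78.9 -77.5 -61.5]
front face slope 25.938976936364455 x at z=.0145 -0.10317949166181839 at .022 -0.09953138020417089
scene 0.014 9 [-121.   -89.   -83.1  -69.8  -55.6]
scene 0.02 11 [-112.9 -110.5 -105.8  -88.7  -34.7]
scene 0.026 31 [-85.9 -31.2 -25.8 -22.8 -20.6]
scene 0.032 19 [-82.7 -80.7 -26.6 -21.9 -20.2]
scene 0.038 14 [-80.3 -79.1 -77.6 -76.9 -21.6]
scene 0.044 15 [-76.1 -75.6 -75.  -74.1 -21.3]
scene 0.05 13 [-74.1 -73.  -72.6 -70.4 -21.2]
scene 0.056 16 [-71.1 -70.1 -69.7 -68.5 -21.3]
scene 0.062 18 [-67.  -66.4 -66.  -27.  -22.7]
```

Call:
send_rows(
  targets="0 0 0 0 -0.0015 0 1;0 0 0 0 0 0 1",
)

```text
time_s: 15.72
position: [0.4909, -0.0663, 0.1337]
tcp_rot: [-150.0, 0.0, 177.1]
force: [-1.7, 4.0, 3.7]
width: 0.0074
grip_force: 60.6
```

Call:
send_rows(
  targets="0 0 0 0 -0.0015 0 1;0 0 0 0 0 0 1",
)

```text
time_s: 15.98
position: [0.4911, -0.0676, 0.1342]
tcp_rot: [-150.1, 0.1, 177.1]
force: [-1.2, 7.2, 7.2]
width: 0.0071
grip_force: 61.2
```

The plate has pivoted a few degrees in the pads because its edge is now on the toe and the base. That puts the toe at about rest x = -107, which agrees with the wrist camera. Next I'll work out the pose that leans it to the bar.

```bash
python3 - <<'E'
from tgt import *
for th in(30,33,36): 
    t,r=tool(th,.0003,.0015,toe=(.4873,-.1317)); print(th,t.round(4),r.round(1)); delta(t,r)
E
```

```text
30 [ 0.491  -0.0584  0.1311] [-150.    -0.   177.1]
at [ 0.4911 -0.0676  0.1342] [-1.5007e+02  9.0000e-02  1.7712e+02] F [-1.2  7.2  7.2] t 15.975 | turn [-0.0011  0.0016 -0.0004] shift [-0.0001  0.0092 -0.0031]
33 [ 0.4913 -0.0524  0.1275] [-147.    -0.   177.1]
at [ 0.4911 -0.0676  0.1342] [-1.5007e+02  9.0000e-02  1.7712e+02] F [-1.2  7.2  7.2] t 15.975 | turn [-0.0533  0.0043 -0.0004] shift [ 0.0002  0.0152 -0.0066]
36 [ 0.4916 -0.0466  0.1237] [-144.    -0.   177.1]
at [ 0.4911 -0.0676  0.1342] [-1.5007e+02  9.0000e-02  1.7712e+02] F [-1.2  7.2  7.2] t 15.975 | turn [-0.1056  0.0069 -0.0005] shift [ 0.0005  0.0209 -0.0105]
```

Call:
send_rows(
  targets="0 0 0 0 0.005 -0.0005 1;0 0 0 0 0.0035 -0.0005 1;-0.026 0.0013 0 0 0.003 -0.0017 1;-0.026 0.0013 0 0 0.003 -0.0018 1;0 0 0 0 0 0 1",
)

```text
time_s: 16.6
position: [0.4905, -0.0529, 0.1278]
tcp_rot: [-147.0, -0.1, 177.2]
force: [-0.6, 0.1, -4.5]
width: 0.0068
grip_force: 59.1
```

```bash
cat > pl.py <<'E'
from tgt import *
a=np.deg2rad(87.1); X=np.array([np.cos(a),np.sin(a)]); Y=np.array([-X[1],X[0]])
def plate():
    P=cloud("side")[2].reshape(-1,3);P=P[~np.isnan(P[:,0])]
    x=P[:,:2]@X;y=P[:,:2]@Y;z=P[:,2]
    q=(abs(y+.4933)<.045)&(z>.04)&(z<.12)&(x<-.0)&(x>-.12);xs,zs=x[q],z[q]
    best=None
    rng=np.random.default_rng(0)
    for _ in range(300):
        i,j=rng.integers(len(xs),size=2)
        if abs(zs[i]-zs[j])<.02: continue
        m=(xs[i]-xs[j])/(zs[i]-zs[j])
        if not .2<m<1: continue
        r=abs(xs-xs[i]-m*(zs-zs[i]))<.003
        if best is None or r.sum()>best.sum(): best=r
    f=np.polyfit(zs[best],xs[best],1); th=np.degrees(np.arctan(f[0])); print('plate lean',th.round(2),'front x at z=.015',(np.polyval(f,.015)*1e3).round(1),best.sum(),len(xs))
    k=(abs(x+.06)<.14)&(z>.03)&(z<.14)&(abs(y+.4933)<.08);
plate()
E
python3 - <<'E'
import pl
pl.delta(*pl.tool(36,.0003,.0015,toe=(.4873,-.1317)))
E
```

```text
plate lean 31.76 front x at z=.015 -103.3 303 489
at [ 0.4904 -0.0532  0.128 ] [-1.4701e+02 -8.0000e-02  1.7714e+02] F [ 0.  -0.1 -3.7] t 16.65 | turn [-0.0525  0.0013 -0.0006] shift [ 0.0012  0.0066 -0.0043]
```

Call:
send_rows(
  targets="-0.0175 0.0009 0 0.0005 0.0022 -0.0014 1;-0.0175 0.0009 0 0.0005 0.0022 -0.0014 1;0 0 0 0 -0.0005 -0.001 1;0 0 0 0 0 0 1",
)

```text
time_s: 17.15
position: [0.492, -0.049, 0.1255]
tcp_rot: [-145.1, 0.0, 177.1]
force: [-2.0, 4.5, 4.2]
width: 0.0071
grip_force: 60.2
```

Call:
send_rows(
  targets="0 0 0 0 -0.0003 -0.001 1;0 0 0 0 0 0 1",
)

```text
time_s: 17.4
position: [0.4923, -0.049, 0.1254]
tcp_rot: [-145.1, 0.1, 177.2]
force: [-3.2, 7.8, 7.9]
width: 0.0076
grip_force: 61.0
```

```bash
python3 pl.py
```

```text
plate lean 32.29 front x at z=.015 -100.3 290 490
```

Call:
send_rows(
  targets="0 0 0 0 0 0.0022 1;0 0 0 0 -0.002 0 1;0 0 0 0 -0.0015 0 1;0 0 0 0 0 0 1",
)

```text
time_s: 17.95
position: [0.4925, -0.0527, 0.1275]
tcp_rot: [-145.1, 0.1, 177.1]
force: [-3.3, 7.6, 8.8]
width: 0.0072
grip_force: 61.4
```

Call:
send_rows(
  targets="0 0 0 0 -0.0015 0 1;0 0 0 0 0 0 1",
)

```text
time_s: 18.2
position: [0.4928, -0.0538, 0.1281]
tcp_rot: [-145.1, 0.2, 177.2]
force: [-3.9, 10.3, 13.7]
width: 0.0072
grip_force: 62.1
```

```bash
python3 pl.py
```

```text
plate lean 30.51 front x at z=.015 -101.0 304 490
```

Call:
send_rows(
  targets="0 0 0 0 0 0.003 1;0 0 0 0 0 0 1",
)

```text
time_s: 18.5
position: [0.4915, -0.0552, 0.1284]
tcp_rot: [-145.0, -0.0, 177.0]
force: [-0.2, 1.5, -3.9]
width: 0.007
grip_force: 59.5
```

Call:
send_rows(
  targets="0 0 0 0 0 0.002 1;0 0 0 0 0 0 1",
)

```text
time_s: 18.75
position: [0.4912, -0.0553, 0.1304]
tcp_rot: [-145.0, -0.1, 177.0]
force: [1.0, 0.2, -4.6]
width: 0.0072
grip_force: 59.3
```

```bash
python3 pl.py
```

```text
plate lean 31.4 front x at z=.015 -105.5 305 494
```

Call:
send_rows(
  targets="0 0 0 0 -0.0015 0 1;0 0 0 0 0 0 1",
)

```text
time_s: 19.05
position: [0.4914, -0.0566, 0.1308]
tcp_rot: [-145.0, -0.0, 177.1]
force: [0.3, 1.4, -4.4]
width: 0.0074
grip_force: 59.5
```

Call:
send_rows(
  targets="0 0 0 0 -0.0015 0 1;0 0 0 0 0 0 1",
)

```text
time_s: 19.3
position: [0.4916, -0.058, 0.131]
tcp_rot: [-145.1, 0.0, 177.1]
force: [-1.2, 1.0, -3.7]
width: 0.0069
grip_force: 59.8
```

```bash
python3 pl.py
```

```text
plate lean 29.91 front x at z=.015 -104.9 294 488
```

Call:
send_rows(
  targets="0 0 0 0 0.001 -0.002 1;0 0 0 0 0.001 -0.001 1;0 0 0 0 0 0 1",
)

```text
time_s: 19.73
position: [0.4918, -0.0558, 0.1282]
tcp_rot: [-145.0, 0.0, 177.1]
force: [-1.3, 4.3, 0.5]
width: 0.007
grip_force: 60.2
```

```bash
python3 pl.py
```

```text
plate lean 30.74 front x at z=.015 -103.2 299 490
```

Call:
send_rows(
  targets="0 0 0 0 0 0 0.8;0 0 0 0 0 0 0.8;0 0 0 0 0 0 0.7;0 0 0 0 0 0 0.5;0 0 0 0 0 0 0.3;0 0 0 0 0 0 0",
)

```text
time_s: 20.52
position: [0.4915, -0.0562, 0.128]
tcp_rot: [-145.0, -0.0, 177.1]
force: [-0.5, -0.2, 0.5]
width: 0.0756
grip_force: 0.0
```

```bash
python3 pl.py; python3 -c "
from h import *
s=get_state();print(s['width'],s['force'])"
```

```text
plate lean 38.38 front x at z=.015 -104.7 291 516
0.08203320981320132 [ 0.54140491  0.25637313 -0.18212653]
```

The plate is leaning at 38° with its foot at the toe. Now I'll withdraw along the finger axis, then straighten up and turn.

Call:
send_rows(
  targets="0 0 0 0.0005 0.0115 0.0164 0;0 0 0 0.0008 0.0172 0.0246 0;0 0 0 0.0011 0.023 0.0328 0;0.0872 -0.0044 0 0 0.013 0.02 0;0.0872 -0.0044 0 0 0.013 0.02 0;0.0872 -0.0044 0 0 0.013 0.01 0;0.0872 -0.0044 0 0 0.013 0 0;0.0872 -0.0044 0 0 0.013 0 0;0.0872 -0.0044 0 0 0.013 0 0;0.0872 -0.0044 0 0 0.013 0 0",
)

```text
time_s: 21.82
position: [0.4939, 0.087, 0.252]
tcp_rot: [179.8, 0.0, 177.1]
force: [0.6, 0.1, -0.6]
width: 0.085
grip_force: 0.0
```

Call:
send_rows(
  targets="0 0 0.1745 0 0 0 0;0 0 0.1745 0 0 0 0;0 0 0.1745 0 0 0 0;0 0 0.1745 0 0 0 0;0 0 0.1745 0 0 0 0;0 0 0.1745 0 0 0 0;0 0 0.1745 0 0 0 0;0 0 0.1745 0 0 0 0;0 0 0.1745 0 0 0 0;0 0 0 0 0 0 0",
)

```text
time_s: 23.08
position: [0.4938, 0.0866, 0.2516]
tcp_rot: [179.9, -0.1, -93.0]
force: [0.2, -0.5, -1.0]
width: 0.0854
grip_force: 0.0
```

```bash
python3 - <<'E'
from pl import *
p,d,w=cloud("wrist"); np.savez("wrist7.npz",p=p,w=w)
delta([.493,.0857,.05],[180,0,-92.9])
P,c=load("wrist7.npz"); x=P[:,:2]@X*1e3;y=P[:,:2]@Y*1e3;z=P[:,2]*1e3
C=np.zeros((600,800,3),np.uint8)  # rest-frame map, 4px/mm: cols x -20..180 , rows y -430..-580
o=np.argsort(z);o=o[z[o]<100]
for i in o:
    u=int((x[i]+20)*4);v=int((-425-y[i])*4)
    if 2<=u<797 and 2<=v<597: C[v-2:v+3,u-2:u+3]=c[i]
cv2.imwrite("pics/top7.png",C[:,:,::-1])
k=(z>58)&(z<70)&(abs(y+528)<22)&(x>70)&(x<120);print('ear',np.round(np.percentile(x[k],[2,50,98]),1),z[k].mean())
k=(z>58)&(z<70)&(x>115)&(x<150)&(abs(y+493)<15);print('bar y',np.round(np.percentile(y[k],[2,50,98]),1))
E
```

```text
plate lean 37.36 front x at z=.015 -103.7 291 509
at [0.4939 0.0866 0.2517] [ 1.7994e+02 -4.0000e-02 -9.3080e+01] F [ 0.8 -0.1 -0.1] t 23.175 | turn [ 0.0007 -0.001   0.0031] shift [-0.0009 -0.0009 -0.2017]
ear [88.9 93.1 97.6] 63.58259260880551
bar y [-497.8 -493.1 -488.5]
```

View pics/top7.png

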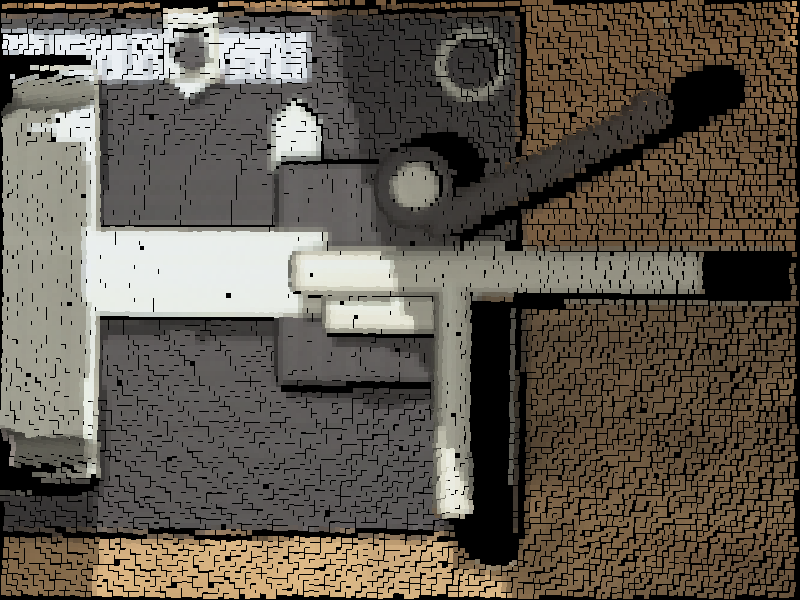

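The map shows the pointer tip at (296,98), giving x = 54.0, and the clip tip at (191,97), giving x = 27.75. So the leg has to go in 26.2 mm. The lever is open and clear of the descent. Now I'll straddle the bar just outside the ear.

Call:
send_rows(
  targets="0 0 0.002 -0.0005 0.0026 -0.04 0;0 0 0 0 0 -0.05 0;0 0 0 0 0 -0.045 0;0 0 0 0 0 -0.035 0;0 0 0 0 0 -0.02 0;0 0 0 0 0 -0.01 0;0 0 0 0 0 0 0",
)

```text
time_s: 24.05
position: [0.4932, 0.0892, 0.0514]
tcp_rot: [179.9, -0.0, -92.9]
force: [-0.7, -0.1, 0.6]
width: 0.0853
grip_force: 0.0
```

```bash
cat > tips.py <<'E'
from tgt import *
a=np.deg2rad(87.1); X=np.array([np.cos(a),np.sin(a)]); Y=np.array([-X[1],X[0]])
def tips(f,view=None):
    s=get_state();p,d,w=cloud("wrist"); np.savez(f,p=p,w=w); P,c=load(f)
    x=P[:,:2]@X*1e3;y=P[:,:2]@Y*1e3;z=P[:,2]*1e3
    t=s['position'];print('TCP rest',(t[:2]@X*1e3).round(2),(t[:2]@Y*1e3).round(2),'F along X,Y',(s['force'][:2]@X).round(2),(s['force'][:2]@Y).round(2),'w',s['width'].round(4),'t',s['time_s'])
    br=c.min(1)
    for r in(-447,-448,-449,-450,-451,-452):
        k=(abs(y-r)<.7)&(z>8)&(z<40)&(br>150)&(x>-5)&(x<75)
        print('row',r,k.sum(),np.unique(np.round(x[k])).astype(int), 'z',np.round(np.median(z[k]),1) if k.any() else '')
    k=(z>55)&(z<72)&(abs(y+528)<25)&(x>50)&(x<115)
    if k.sum()>9: print('ear',np.round(np.percentile(x[k],[2,50,98]),1))
    if view:
        C=np.zeros((480,480,3),np.uint8)
        for i in np.argsort(z):
            if z[i]<100:
                u=int((x[i]+20)*5);v=int((-425-y[i])*5)
                if 3<=u<476 and 3<=v<476: C[v-3:v+4,u-3:u+4]=c[i]
        cv2.imwrite(view,C[:,:,::-1])
E
python3 - <<'E'
from tips import *
tips("wrist8.npz")
z=np.load("wrist7.npz");P,c=load("wrist7.npz");x=P[:,:2]@X*1e3;y=P[:,:2]@Y*1e3
for r in(-447,-448,-449,-450,-451,-452):
    k=(abs(y-r)<.7)&(c.min(1)>150)&(x>-5)&(x<75);print(r,np.unique(np.round(x[k])).astype(int))
E
```

```text
Traceback (most recent call last):
  File "tips.py", line 6, in tips
    t=s['position'];print('TCP rest',(t[:2]@X*1e3).round(2),(t[:2]@Y*1e3).round(2),'F along X,Y',(s['force'][:2]@X).round(2),(s['force'][:2]@Y).round(2),'w',s['width'].round(4),'t',s['time_s'])
                                                                                                                                                             ^^^^^^^^^^^^^^^^
AttributeError: 'float' object has no attribute 'round'
```

```bash
sed -i "s/s\['width'\].round(4)/round(s['width'],4)/" tips.py
python3 - <<'E'
from tips import *
tips("wrist8.npz")
z=np.load("wrist7.npz");P,c=load("wrist7.npz");x=P[:,:2]@X*1e3;y=P[:,:2]@Y*1e3
for r in(-447,-448,-449,-450,-451,-452):
    k=(abs(y-r)<.7)&(c.min(1)>150)&(x>-5)&(x<75);print(r,np.unique(np.round(x[k])).astype(int))
E
```

```text
TCP rest 114.22 -488.72 F along X,Y 0.2 -1.14 w 0.0854 t 24.1
row -447 30 [ 4 24 25 26 27 28 29 30 31] z 18.0
row -448 21 [ 4 26 27 28 29 30 31] z 17.8
row -449 12 [26 27 28 29 30] z 18.0
row -450 5 [ 4 28 29] z 18.2
row -451 9 [ 3  4 54 55] z 32.1
row -452 26 [-1  0  2  3  4 52 53 54 55 56] z 31.8
ear [88.9 92.  98.3]
-447 [ 4 26 27 28 29]
-448 [26 27 28]
-449 [27]
-450 [ 4 55]
-451 [ 2  3  4 53]
-452 [-1  2  3  4 52 53 55 56]
```

Call:
send_rows(
  targets="0 0 0 -0.0002 -0.004 0 0;0 0 0 -0.0002 -0.004 0 0;0 0 0 -0.0002 -0.004 0 0;0 0 0 -0.0002 -0.004 0 0;0 0 0 0 0 0 0",
)

```text
time_s: 24.78
position: [0.4926, 0.0729, 0.0517]
tcp_rot: [179.9, -0.0, -92.8]
force: [-0.0, 0.2, -0.5]
width: 0.0858
grip_force: 0.0
```

```bash
python3 -c "
from tips import *
tips('wrist9.npz')"
```

```text
TCP rest 97.74 -488.25 F along X,Y 0.17 0.05 w 0.0858 t 24.775
row -447 23 [ 4 25 26 27 28 29 30 31] z 17.7
row -448 15 [26 27 28 29 30] z 17.5
row -449 7 [ 5 27 28 29] z 17.5
row -450 7 [ 3  4  5 28 29] z 31.9
row -451 15 [ 3  4 53 54 55] z 31.0
row -452 34 [-3 -2 -1  0  1  2  3  4 52 53 54 55 59] z 31.9
ear [88.8 91.5 98.3]
```

```bash
python3 - <<'E'
from tips import *
for f in("wrist8.npz","wrist9.npz"):
    P,c=load(f);x=P[:,:2]@X*1e3;y=P[:,:2]@Y*1e3;z=P[:,2]*1e3
    for yy in(-505,-515,-525,-535,-545,-552):
        k=(abs(y-yy)<5)&(x>60)&(x<130)&(z>5)
        print(f,yy,[(int(a),int(np.percentile(x[k&(abs(z-a)<5)],2)),int(np.percentile(x[k&(abs(z-a)<5)],98))) for a in range(15,130,10) if (k&(abs(z-a)<5)).sum()>5])
E
```

```text
wrist8.npz -505 [(35, 60, 81), (45, 60, 89), (55, 61, 89), (65, 89, 98)]
wrist8.npz -515 [(35, 60, 89), (45, 88, 89), (55, 88, 89), (65, 89, 98)]
wrist8.npz -525 [(15, 60, 95), (35, 60, 89), (45, 88, 89), (55, 88, 89), (65, 88, 98), (125, 101, 103)]
wrist8.npz -535 [(15, 60, 95), (35, 88, 89), (45, 88, 89), (55, 88, 89), (65, 88, 98), (75, 105, 124), (85, 103, 124), (95, 103, 124), (105, 103, 123), (115, 102, 114), (125, 100, 120)]
wrist8.npz -545 [(15, 60, 94), (35, 88, 89), (45, 88, 89), (55, 88, 89), (65, 88, 98), (85, 107, 108), (95, 106, 108), (105, 106, 108), (115, 101, 108), (125, 101, 122)]
wrist8.npz -552 [(15, 60, 94), (35, 88, 90), (45, 88, 89), (55, 88, 90), (65, 89, 98), (115, 107, 108), (125, 100, 125)]
wrist9.npz -505 [(35, 60, 89), (45, 60, 89), (55, 61, 89), (65, 89, 98)]
wrist9.npz -515 [(35, 60, 89), (45, 88, 89), (55, 88, 89), (65, 89, 98)]
wrist9.npz -525 [(15, 61, 98), (35, 61, 89), (45, 88, 89), (55, 88, 89), (65, 88, 98), (125, 85, 87)]
wrist9.npz -535 [(15, 61, 97), (35, 88, 89), (45, 88, 89), (55, 88, 90), (65, 89, 97), (75, 87, 107), (85, 86, 108), (95, 86, 108), (105, 86, 107), (115, 84, 97), (125, 84, 106)]
wrist9.npz -545 [(15, 61, 95), (35, 88, 89), (45, 88, 89), (55, 88, 89), (65, 88, 97), (85, 90, 91), (95, 90, 92), (105, 90, 91), (115, 84, 91), (125, 85, 105)]
wrist9.npz -552 [(15, 60, 96), (35, 88, 90), (45, 88, 90), (55, 88, 90), (65, 89, 97), (115, 90, 92), (125, 84, 109)]
```

```bash
python3 - <<'E'
from tips import *
for f,a,b in(("wrist8.npz",103,126),("wrist9.npz",86,109)):
    P,c=load(f);x=P[:,:2]@X*1e3;y=P[:,:2]@Y*1e3;z=P[:,2]*1e3
    for s in((-546,-528),(-450,-432)):
        k=(x>a)&(x<b)&(y>s[0])&(y<s[1])&(z>35)
        print(f,s,np.histogram(z[k],np.arange(35,131,5))[0], [ (int(lo),np.round(np.percentile(y[k&(abs(z-lo)<3)],[2,98]),0)) for lo in (66,72,80,90,100) if (k&(abs(z-lo)<3)).sum()>3])
s=get_state();print(s['position'],s['joint_pos'])
E
```

```text
wrist8.npz (-546, -528) [  0   0   0   0   0   0   0   0  77 206 231 278 318 328 306 351  41  60
 561] [(80, array([-536., -531.])), (90, array([-545., -531.])), (100, array([-545., -531.]))]
wrist8.npz (-450, -432) [  0   0   0   0   0   0   0   0  81 195 249 276 303 330 317 336  37  38
 572] [(80, array([-447., -442.])), (90, array([-447., -433.])), (100, array([-447., -433.]))]
wrist9.npz (-546, -528) [112  88 109 103 124 477  15   2 103 210 254 290 314 338 299 318 111 242
 836] [(66, array([-546., -528.])), (80, array([-537., -531.])), (90, array([-544., -531.])), (100, array([-544., -531.]))]
wrist9.npz (-450, -432) [  0   0   0   0   0   0   0   1 102 224 240 285 317 344 295 322  90 193
 704] [(80, array([-446., -440.])), (90, array([-446., -433.])), (100, array([-446., -433.]))]
[0.49261447 0.07310409 0.05169363] [ 8.44921729e+00  2.18924260e+01 -1.58277280e+01  5.23380470e+01
 -1.29468512e-02 -7.87176894e+01]
```

```bash
python3 - <<'E'
from tips import *
# poses (pos, rpy) when taken
poses={"wrist4.npz":([.4792,.3112,.1895],[179.96,-.1,166.9]),"wrist5.npz":([.4807,.314,.274],[179.87,0.05,167.07]),"wrist6.npz":([.4939,.014,.2432],[-150.02,-.12,177.1]),"wrist8.npz":([.4932,.0892,.0514],[179.9,0,-92.9])}
for f,(t,r) in poses.items():
    P,c=load(f);q=R.from_euler('xyz',r,degrees=True).inv().apply(P-np.array(t))*1e3
    for lo,hi in((-60,-38),(-30,-7),(7,30),(38,60)):
        k=(abs(q[:,0])<14)&(q[:,1]>lo)&(q[:,1]<hi)&(q[:,2]>-100)&(q[:,2]<40)
        print(f,(lo,hi),np.histogram(q[k,2],np.arange(-100,41,10))[0],'max',q[k,2].max().round(1) if k.any() else None)
E
```

```text
wrist4.npz (-60, -38) [ 795  315 1645  505  621  611  477  142    0    0    0    0    0    0] max -23.9
wrist4.npz (-30, -7) [844 359   0   0   0   0   0   0   0   0   0   0   0   0] max -83.4
wrist4.npz (7, 30) [931 390   0   0   0   0   0   0   0   0   0   0   0   0] max -83.1
wrist4.npz (38, 60) [ 540  278 1570  497  633  611  489  139    0    0    0    0    0    0] max -24.0
wrist5.npz (-60, -38) [2052 1641  415  123    0    0    0    0    0    0    0    0    0    0] max -63.5
wrist5.npz (-30, -7) [ 294    2  182 1599  592  114  242  186   62    0    0    0    0    0] max -14.3
wrist5.npz (7, 30) [ 307   11  113 1554  616  136  257  195   71    0    0    0    0    0] max -14.1
wrist5.npz (38, 60) [2068 1785  471  154    0    0    0    0    0    0    0    0    0    0] max -62.1
wrist6.npz (-60, -38) [2046 1917  510  188    0    0    0    0    0    0    0    0    0    0] max -61.4
wrist6.npz (-30, -7) [ 375   38   80 1522  653  157  276  203   74    0    0    0    0    0] max -14.3
wrist6.npz (7, 30) [ 286    3  218 1619  597  101  218  180   61    0    0    0    0    0] max -14.5
wrist6.npz (38, 60) [1994 1525  396   93    0    0    0    0    0    0    0    0    0    0] max -64.2
wrist8.npz (-60, -38) [ 341  323 1503  474  622  613  469  122    0    0    0    0    0    0] max -25.1
wrist8.npz (-30, -7) [996 350   0   0   0   0   0   0 370   7   0   0   0   0] max -8.4
wrist8.npz (7, 30) [808 302   0   0   0   0   0   0   0 857  52  23   0   0] max 14.7
wrist8.npz (38, 60) [ 828  480 1653  504  638  596  483  127    0    0    0    0    0  133] max 40.0
```

The camera shows the real fingertips about 36 mm farther back than nominal, which is why the finger passed over the ear. I'll back out and go lower, using what the camera saw and watching the force.

Call:
send_rows(
  targets="0 0 0 0.0005 0.009 0 0;0 0 0 0.0005 0.009 0 0;0 0 0 0 0 0 0;0 0 0 0 0 -0.012 0;0 0 0 0 0 -0.012 0;0 0 0 0 0 0 0",
)

```text
time_s: 25.58
position: [0.492, 0.0908, 0.026]
tcp_rot: [179.7, -0.1, -92.8]
force: [0.0, -0.7, -0.5]
width: 0.0854
grip_force: 0.0
```

```bash
cat > tipz.py <<'E'
from tips import *
s=get_state();print(s['position'].round(4),s['force'].round(1))
p,d,w=cloud("wrist");np.savez("wtmp.npz",p=p,w=w);P,c=load("wtmp.npz");t=s['position']
q=R.from_euler('xyz',s['tcp_rot'],degrees=True).inv().apply(P-t)*1e3
for lo,hi in((-60,-38),(38,60)):
    k=(abs(q[:,0])<12)&(q[:,1]>lo)&(q[:,1]<hi)&(q[:,2]<0);print('tip z cam',(t[2]*1e3-q[k,2].max()).round(1), 'y',np.round(np.percentile(q[k,1],[1,99])))
x=P[:,:2]@X*1e3;y=P[:,:2]@Y*1e3;z=P[:,2]*1e3
k=(z>60)&(z<70)&(abs(y+515)<10)&(x>60)&(x<115);print('ear outer',np.percentile(x[k],98).round(1),'TCP x',(t[:2]@X*1e3).round(1))
E
python3 tipz.py
```

```text
[0.492  0.0908 0.026 ] [ 0.  -0.7 -0.5]
tip z cam 49.8 y [-60. -39.]
tip z cam 50.1 y [39. 60.]
ear outer 98.3 TCP x 115.6
```

Call:
send_rows(
  targets="0 0 0 0.0014 0 -0.006 0;0 0 0 0 0 -0.006 0;0 0 0 -0.0001 -0.003 0 0;0 0 0 -0.0002 -0.004 0 0;0 0 0 -0.0001 -0.002 0 0;0 0 0 0 0 0 0",
)

```text
time_s: 26.38
position: [0.4946, 0.0823, 0.0157]
tcp_rot: [179.9, -0.0, -92.8]
force: [-0.7, 1.8, -1.7]
width: 0.0855
grip_force: 0.7
```

```bash
python3 tipz.py; python3 -c "
from tips import *
tips('wrist10.npz')"
```

```text
[0.4946 0.0823 0.0157] [-0.7  1.8 -1.7]
tip z cam 39.0 y [-60. -38.]
tip z cam 15.7 y [39. 60.]
ear outer 95.7 TCP x 107.2
TCP rest 107.22 -489.82 F along X,Y 1.55 -0.01 w 0.0859 t 26.425
row -447 38 [ 3 24 25 26 27 28 29 30 31] z 17.5
row -448 23 [ 2 25 26 27 28 29 30] z 17.5
row -449 15 [ 2 27 28 29 51] z 17.5
row -450 8 [ 1  2 28 51 54] z 18.3
row -451 25 [ 0  1  2 49 50 51 52 53] z 31.2
row -452 53 [-5 -4 -3 -2 -1  0  1  2 49 50 51 52 53 54 57] z 31.7
ear [ 86.2  90.3 111.5]
```

Call:
send_rows(
  targets="0 0 0 -0.0012 -0.004 0 0;0 0 0 -0.0006 -0.004 0 0;0 0 0 -0.0002 -0.004 0 0;0 0 0 -0.0002 -0.004 0 0;0 0 0 -0.0002 -0.003 0 0;0 0 0 -0.0001 -0.002 0 0;0 0 0 0 0 0 0",
)

```text
time_s: 27.35
position: [0.4916, 0.0608, 0.0156]
tcp_rot: [179.9, -0.1, -92.8]
force: [0.6, 0.5, 0.0]
width: 0.0856
grip_force: 0.5
```

```bash
python3 tipz.py; python3 -c "
from tips import *
tips('wrist11.npz')"; python3 pl.py
```

```text
[0.4916 0.0608 0.0156] [0.6 0.5 0. ]
tip z cam 38.9 y [-60. -39.]
tip z cam 15.6 y [39. 60.]
ear outer 74.0 TCP x 85.6
TCP rest 85.64 -487.73 F along X,Y 0.77 -0.09 w 0.0854 t 27.4
row -447 30 [25 26 27 28 29 30 31] z 17.7
row -448 19 [26 27 28 29 30] z 17.3
row -449 8 [27 28 29 33] z 17.2
row -450 4 [30 33] z 13.0
row -451 11 [28 29 30 31 34] z 17.1
row -452 23 [27 28 29 30 31 32] z 17.0
ear [64.6 68.9 92.8]
plate lean 23.76 front x at z=.015 -103.2 295 455
```

```bash
cat > ctr.py <<'E'
from tips import *
import sys
def ctr(f):
    P,c=load(f);x=P[:,:2]@X*1e3;y=P[:,:2]@Y*1e3;z=P[:,2]*1e3;b=c.min(1)
    for n,ys in(("clip",range(-448,-441)),("pointer",range(-462,-450))):
        o=[]
        for r in ys:
            k=(abs(y-r)<.6)&(z>10)&(z<26)&(b>140)&(x>15)&(x<65)
            if k.sum()>3: o.append((r,x[k].min().round(1),x[k].max().round(1),((x[k].min()+x[k].max())/2).round(1)))
        print(f,n,o)
if __name__=="__main__":
    for f in sys.argv[1:]: ctr(f)
E
python3 ctr.py wrist7.npz wrist10.npz wrist11.npz
```

```text
wrist7.npz clip [(-448, np.float64(26.8), np.float64(30.6), np.float64(28.7)), (-447, np.float64(25.6), np.float64(30.6), np.float64(28.1)), (-446, np.float64(24.3), np.float64(43.3), np.float64(33.8)), (-445, np.float64(20.3), np.float64(56.1), np.float64(38.2)), (-444, np.float64(15.1), np.float64(56.0), np.float64(35.6)), (-443, np.float64(15.1), np.float64(57.4), np.float64(36.2)), (-442, np.float64(15.1), np.float64(57.4), np.float64(36.2))]
wrist7.npz pointer [(-462, np.float64(48.4), np.float64(59.7), np.float64(54.0)), (-461, np.float64(48.4), np.float64(59.7), np.float64(54.0)), (-460, np.float64(48.4), np.float64(59.8), np.float64(54.1)), (-459, np.float64(48.3), np.float64(59.8), np.float64(54.1)), (-458, np.float64(48.3), np.float64(59.7), np.float64(54.0)), (-457, np.float64(48.4), np.float64(59.7), np.float64(54.0)), (-456, np.float64(49.6), np.float64(58.4), np.float64(54.0)), (-455, np.float64(48.6), np.float64(60.1), np.float64(54.3)), (-454, np.float64(50.8), np.float64(58.4), np.float64(54.6)), (-453, np.float64(50.8), np.float64(57.0), np.float64(53.9)), (-452, np
[... 1786 characters left out ...]
np.float64(30.2)), (-461, np.float64(24.5), np.float64(35.6), np.float64(30.1)), (-460, np.float64(24.5), np.float64(35.6), np.float64(30.0)), (-459, np.float64(24.5), np.float64(35.8), np.float64(30.1)), (-458, np.float64(24.5), np.float64(35.7), np.float64(30.1)), (-457, np.float64(24.5), np.float64(35.8), np.float64(30.1)), (-456, np.float64(24.5), np.float64(35.8), np.float64(30.1)), (-455, np.float64(25.0), np.float64(35.0), np.float64(30.0)), (-454, np.float64(25.4), np.float64(34.5), np.float64(29.9)), (-453, np.float64(26.9), np.float64(33.6), np.float64(30.2)), (-452, np.float64(28.0), np.float64(32.0), np.float64(30.0)), (-451, np.float64(28.4), np.float64(31.0), np.float64(29.7))]
```

Call:
send_rows(
  targets="0 0 0 -0.0005 -0.0024 0.001 0;0 0 0 0 0 0 0;0 0 0 0 0 0 0.2;0 0 0 0 0 0 0.3;0 0 0 0 0 0 0.3",
  grip_force=40,
)

```text
time_s: 28.12
position: [0.4918, 0.0588, 0.0168]
tcp_rot: [180.0, -0.0, -92.8]
force: [0.1, 0.0, 0.5]
width: 0.0593
grip_force: 0.4
```

```bash
python3 -c "
from tips import *
tips('wrist12.npz')"|grep -E "TCP|ear"; sed -i 's/z>10)/z>14)/' ctr.py; python3 ctr.py wrist12.npz|sed 's/np.float64//g'
```

```text
TCP rest 83.63 -488.24 F along X,Y 0.05 -0.1 w 0.0593 t 28.125
ear [62.5 66.6 89.8]
wrist12.npz clip [(-448, (25.9), (29.8), (27.9)), (-447, (24.7), (30.9), (27.8)), (-446, (24.2), (31.5), (27.8)), (-445, (23.8), (33.9), (28.8)), (-444, (20.7), (34.0), (27.3)), (-443, (21.3), (34.3), (27.8)), (-442, (21.2), (34.3), (27.7))]
wrist12.npz pointer [(-462, (22.2), (33.4), (27.8)), (-461, (22.1), (33.3), (27.7)), (-460, (22.1), (33.4), (27.7)), (-459, (22.0), (33.3), (27.7)), (-458, (22.0), (33.2), (27.6)), (-457, (22.5), (33.2), (27.9)), (-456, (22.5), (33.3), (27.9)), (-455, (23.0), (33.1), (28.0)), (-454, (23.9), (32.9), (28.4)), (-453, (24.5), (31.8), (28.1)), (-452, (25.6), (29.4), (27.5)), (-451, (26.6), (29.0), (27.8))]
```

The pointer and clip centres agree at 27.8. Now I'll squeeze in steps, watching for drag.

Call:
send_rows(
  targets="0 0 0 0 0 0 0.4;0 0 0 0 0 0 0.45;0 0 0 0 0 0 0.5;0 0 0 0 0 0 0.5",
)

```text
time_s: 28.68
position: [0.4913, 0.0589, 0.0166]
tcp_rot: [179.9, -0.0, -92.8]
force: [-0.6, 0.4, 1.6]
width: 0.0425
grip_force: 0.8
```

```bash
cat > st.py <<'E'
from tips import *
import ctr,sys
f="w%d.npz"%int(get_state()['time_s']*1000)
tips(f)
P,c=load(f);x=P[:,:2]@X*1e3;y=P[:,:2]@Y*1e3;z=P[:,2]*1e3;b=c.min(1)
def m(rows): 
    o=[]
    for r in rows:
        k=(abs(y-r)<.6)&(z>14)&(z<26)&(b>140)&(x>15)&(x<65)
        if k.sum()>3:o.append((x[k].min()+x[k].max())/2)
    return np.median(o).round(2)
print('clip',m(range(-448,-441)),'pointer',m(range(-462,-454)))
E
python3 st.py|grep -v row
```

```text
TCP rest 83.67 -487.71 F along X,Y 0.35 0.61 w 0.0425 t 28.675
ear [62.5 66.3 90.3]
clip 27.8 pointer 27.72
```

Call:
send_rows(
  targets="0 0 0 0 0 0 0.55;0 0 0 0 0 0 0.6;0 0 0 0 0 0 0.62;0 0 0 0 0 0 0.62",
)

```text
time_s: 29.22
position: [0.4922, 0.0595, 0.0169]
tcp_rot: [-180.0, 0.0, -92.8]
force: [0.6, 3.6, 1.7]
width: 0.0325
grip_force: 3.4
```

```bash
python3 st.py|grep -v row
```

```text
TCP rest 84.33 -488.53 F along X,Y 3.63 -0.39 w 0.0325 t 29.225
ear [63.2 67.  89.7]
clip 27.85 pointer 28.39
```

Call:
send_rows(
  targets="0 0 0 0 -0.0007 0 0.62;0 0 0 0 -0.0002 0 0.66;0 0 0 0 0 0 0.66",
)

```text
time_s: 29.65
position: [0.4926, 0.0589, 0.0171]
tcp_rot: [-179.9, 0.1, -92.8]
force: [0.5, 5.7, 1.4]
width: 0.0291
grip_force: 5.3
```

```bash
python3 st.py|grep -v row
```

```text
TCP rest 83.76 -489.03 F along X,Y 5.7 -0.24 w 0.0291 t 29.65
ear [62.7 66.5 90. ]
clip 27.82 pointer 27.88
```

Call:
send_rows(
  targets="0 0 0 -0.0003 -0.0005 0 0.69;0 0 0 0 -0.0003 0 0.71;0 0 0 0 0 0 0.71",
)

```text
time_s: 30.08
position: [0.4935, 0.0588, 0.0174]
tcp_rot: [-179.8, 0.2, -92.7]
force: [3.5, 7.5, 0.5]
width: 0.0248
grip_force: 10.0
```

```bash
python3 st.py|grep -v row
```

```text
TCP rest 83.71 -489.93 F along X,Y 7.64 -3.14 w 0.0248 t 30.075
ear [62.6 66.  83.8]
clip 27.63 pointer 27.89
```

Call:
send_rows(
  targets="0 0 0 0 -0.0005 0 0.74;0 0 0 0 -0.0003 0 0.76;0 0 0 0 0 0 0.76",
)

```text
time_s: 30.5
position: [0.4919, 0.0585, 0.0175]
tcp_rot: [-180.0, 0.2, -92.7]
force: [0.0, 8.9, 6.4]
width: 0.0211
grip_force: 26.5
```

```bash
python3 st.py|grep -v row
```

```text
TCP rest 83.33 -488.27 F along X,Y 8.89 0.4 w 0.0211 t 30.5
ear [62.1 65.2 76.3]
clip 27.89 pointer 27.38
```

Call:
send_rows(
  targets="0 0 0 0 0 0 0.8;0 0 0 0 0 0 0.85;0 0 0 0 0 0 0.85",
)

```text
time_s: 30.92
position: [0.492, 0.0585, 0.0175]
tcp_rot: [-180.0, 0.2, -92.7]
force: [-0.3, 8.3, 4.9]
width: 0.0206
grip_force: 40.3
```

```bash
python3 st.py|grep -v row; python3 - <<'E'
from tips import *
import glob
f=sorted(glob.glob("w3*.npz"),key=lambda s:int(s[1:-4]))[-1]
P,c=load(f);x=P[:,:2]@X*1e3;y=P[:,:2]@Y*1e3;z=P[:,2]*1e3
# bar & lever visible beyond/inside fingers
for n,lo,hi in(('bar/lever',95,130),):
    k=(z>40)&(z<70)&(x>lo)&(x<hi)&(y>-510)&(y<-430);print(n,k.sum(),np.percentile(y[k],[2,50,98]) if k.sum() else '')
E
```

```text
TCP rest 83.34 -488.36 F along X,Y 8.25 0.74 w 0.0206 t 30.925
ear [62.2 65.3 76.4]
clip 27.92 pointer 27.46
bar/lever 1324 [-498.44639444 -486.87189324 -476.91537898]
```

Call:
send_rows(
  targets="0 0 0 0 0.0006 0 1;0 0 0 0 0 0 1;0 0 0 0 0 0 1",
  grip_force=70,
)

```text
time_s: 31.35
position: [0.4921, 0.0586, 0.0176]
tcp_rot: [-180.0, 0.2, -92.8]
force: [1.3, 7.2, 7.8]
width: 0.0198
grip_force: 74.4
```

```bash
python3 st.py|grep -v row; python3 pl.py; python3 - <<'E'
from h import *
import glob
f=sorted(glob.glob("w3*.npz"),key=lambda s:int(s[1:-4]))[-1]
cv2.imwrite("pics/final.png",np.load(f)['p'][:,:,::-1])
E
```

```text
TCP rest 83.4 -488.55 F along X,Y 7.22 -0.96 w 0.0198 t 31.35
ear [62.2 65.2 76.5]
clip 27.9 pointer 27.53
plate lean 22.57 front x at z=.015 -103.3 303 450
```

View pics/final.png

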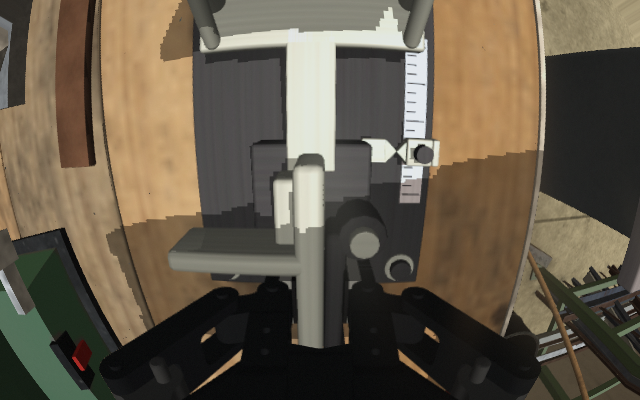

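The picture shows the pointer tip at (396,151) facing the clip tip at (398,152), and the lever lying along the bar at about (365,285). Handing in.

```bash
python3 -c "
from cell import *
print(hand_in())"
```

```text
the job is handed in; nothing more can be done
None
```

The job is handed in at about 31 s of the 56 s limit: the plate leans on the rest against the toe, the cam lever is shut, the pointer is about 0.4 mm inward of the index clip by camera, and the arm is still gripping the leg. I did not measure the plate's centring after letting go.

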